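# Sort the parts of a stripped instrument cluster

### The job

Sort the five loose parts on the mat into the three grey trays, each into the tray that has a sample of the same kind on its ledge: the two gauge motors and the two plug housings go one to a bay, and the display goes into the undivided tray. Set each part down flat on the tray floor the same way up as it lies now (shaft up, glass up), without dropping it, and do not disturb the multimeter or the red cup.

Things in the scene. Friction and masses are not known exactly. Their poses are not given: they have to be found in the camera images.
- motor_a_mid (a point): Gauge motor, a loose black plastic drum 36 mm across and 20 mm high standing on the bench, with a thin steel shaft (5 mm across, 10 mm long) standing up from its middle; about 40 g. The point is the centre of the drum, 10 mm above its underside; z is up along the shaft. There are two alike.
- motor_b_mid (a point): Gauge motor, a loose black plastic drum 36 mm across and 20 mm high standing on the bench, with a thin steel shaft (5 mm across, 10 mm long) standing up from its middle; about 40 g. The point is the centre of the drum, 10 mm above its underside; z is up along the shaft. There are two alike.
- plug_a_mid (a point): Plug housing, a loose off-white nylon block 40 mm (x) by 24 mm (y) by 20 mm (z) lying on the bench, three fine grey bars on top and a row of dark contact holes in one long side; about 20 g. The point is its centre, 10 mm above its underside. There are two alike.
- plug_b_mid (a point): Plug housing, a loose off-white nylon block 40 mm (x) by 24 mm (y) by 20 mm (z) lying on the bench, three fine grey bars on top and a row of dark contact holes in one long side; about 20 g. The point is its centre, 10 mm above its underside. There are two alike.
- display_mid (a point): Display module, a loose flat grey metal-framed block 64 mm (x) by 42 mm (y) by 14 mm (z) with a dark glass window on top, lying on the bench; about 60 g. The point is its centre, 7 mm above its underside.
- motor_tray: Grey. Fixed tray, 102 (x) by 150 mm (y), walls 3 thick and 25 high, floor 3 thick. Origin: centre of its underside, on the bench; x points away from the robot (yaw to 9 deg), z up. Beyond the +x wall a ledge, x = 51 to 99 mm, 12 high, bears a fixed sample (top at most 42 mm up): a gauge motor. A divider at y = 0, 4 thick, 25 high, makes two bays, 96 (x) by 70 mm (y), centred at y = +37 and -37 mm.
- plug_tray: Grey. Fixed tray, 102 (x) by 150 mm (y), walls 3 thick and 25 high, floor 3 thick. Origin: centre of its underside, on the bench; x points away from the robot (yaw to 9 deg), z up. Beyond the +x wall a ledge, x = 51 to 99 mm, 12 high, bears a fixed sample (top at most 42 mm up): a plug housing, long side along y. A divider at y = 0, 4 thick, 25 high, makes two bays, 96 (x) by 70 mm (y), centred at y = +37 and -37 mm.
- display_tray: Grey. Fixed tray, 102 (x) by 150 mm (y), walls 3 thick and 25 high, floor 3 thick. Origin: centre of its underside, on the bench; x points away from the robot (yaw to 9 deg), z up. Beyond the +x wall a ledge, x = 51 to 99 mm, 12 high, bears a fixed sample (top at most 42 mm up): a display module, long side along y. No divider: one compartment 96 mm (x) by 144 mm (y) inside.
- multimeter: Bystander: a cyan and black hand multimeter, 165 by 82 by 45 mm high, lying loose on the bench to the robot's right; origin at the centre of its underside, x along its length. Leave alone.
- red_cup: Bystander: an open red plastic cup, 76 mm across and 70 mm high, standing loose on the bench to the robot's left; origin at the centre of its underside. Leave alone.
There are look-alikes about, which are no part of the job. What is shaped like the part that bears plug_a_mid but brown or pink is not meant.

How it is judged:
By the outcome, as a careful person would: the job done as asked, in the order asked, and still so for the second after the job is handed in, with the robot touching nothing.
It also fails if it takes over 112 s, if anything falls off the work surface, if the arm or the gripper's body presses on something with over 40 N, if the wrist force passes 120 N, or if a joint passes its speed limit or range.

### The arm

A 7-joint arm with a two-finger parallel gripper is mounted at the origin on the work surface. World frame = base frame: x ahead of the robot, y to its left, z up, the work surface at z = 0. Lengths are in m, angles in rad, forces in N, time in s.
With the tool pointing down it reaches from about 0.4 to 0.875 m from the base axis. Payload 19.3 kg.
Tool frame: the origin (TCP) lies at the very end of the fingers, on their centre line; the grasp point (between the pads) lies 19 mm behind it; z points along the fingers, y is the line along which they close (so a half turn about z gives the same grasp; the last joint's range is limited). The gripper opens to 85 mm and grips with 20 to 120 N. Pads are 22 mm wide; open, the fingers measure 114 mm over their backs; the gripper's body (76 mm by 85 mm) begins 54 mm behind the grasp point. The pads swing forward as they close: fully open they stand 13 mm farther back than shut.
Start: joints at [1.251, 0.521, -0.036, 1.599, 0.021, 1.021, -0.113], TCP at [0.154, -0.606, 0.201] pointing down, gripper open.
Joint ranges: [-2.91, 2.91], [-0.3, 2.13], [-1.5, 1.42], [0.17, 2.43], [-1.26, 4.41], [0.16, 1.93], [-2.52, 2.52]. Speed limits (rad/s): [1.89, 1.89, 2.39, 2.39, 3.01, 3.01, 3.01].

### API

Orientations are given as [roll, pitch, yaw] about the fixed x, y, z axes, in that order (R = Rz(yaw) Ry(pitch) Rx(roll)).
In Python, from workcell import monitor, optics, job_done gives the robot as it stands.
- The arm moves only by the shell command python3 -m handwheel 'ROWS' [FORCE]. ROWS is JSON, a list of rows, each an object of numbers: "dx", "dy", "dz": the shift along the tool's x, y, z in cm; "wx", "wy", "wz": the turn, a rotation vector about the tool's x, y, z in rad; "claw": the opening in per cent of the stroke, from 0 (shut) to 100 (fully open). A call has 1 to 8 rows; each row shifts and turns the commanded pose from where the row before left it, along the tool's axes as they then stand; what a row does not reach is not made up. A row lasts 1/8 s, in which the tool goes at most 62.5 mm and 10.7 degrees, less where a joint would pass 70% of its speed; a pose out of reach is approached as far as the arm can. A call with a gripper value outside its range is refused whole. The fingers move at their own pace and stop on an object; FORCE is the grip in N (left out, the last holds). Time passes only in rows, so rows that do not move let the fingers close. It gives the time, the measured TCP pose, the force, the opening and the grip force at its end, in the units of the state.
- monitor.observe(): the state, without advancing time (a new reading comes with each control period).
- optics.grab_frame(name): name is "side" or "top"; returns a dict with "frame" (420x560x3 uint8, blue, green, red), "fovy" (degrees; the focal length in pixels is half the picture's height over the tangent of half this angle, whatever the lens; pixels are square), "cx", "cy" (the principal point, pixels), "R" (3x3) and "t" (3): a world point X has camera coordinates R X + t. Camera axes: x right, y down, z forward; pixel columns grow to the right and rows downward; lengths in m; the calibration is good to about 2 mm. A picture is of the moment at which its call begins. There is no depth.
- job_done(): hands the job in; it is judged then, once.
Trained networks look in the newest picture that a camera, given by its name, has taken for a name from the list of things; names that differ only in an ending like _2 or _b are one class to them, and where a whole thing is asked for, a point or a joint stands for the part that bears it (a point fixed in the world has none). Each returns a list of dicts, best first, with "p" (0 to 1); they miss things now and then, are a little off and sometimes report something else, mostly with a low value. They report only what shows in the picture. A call takes as long as a camera call. They do not tell look-alikes from the thing itself.
- optics.masks_of(name, camera): "region" (420x560 bool, what is visible of it) and "rect" ([left, top, width, height] in pixels, round what is visible of it).
The state is a dict: "clock": time; "qpos": joint angles; "qd": joint speeds; "joint_efforts": joint torques, N m; "position": TCP position; "tool_rot": TCP orientation; "force": force on the tool from outside, world axes, zero at the start; "moment": the same for the moment, N m; "grip_width": finger opening in m; "finger_force": force on a finger pad.
Only numpy, scipy, OpenCV 4.12 (cv2) and the standard library are available. Lean on these libraries where they do the work, as an engineer would, in place of code of your own. Each camera call takes 0.05 s, during which the arm holds its last target. There are 200 camera calls.

## Working session

There is one attempt and no reset: what is moved stays moved. The work goes in short steps, Python scripts to look and compute and a shell command to move; the robot and the scene stay as the last step left them, time stands still between calls to the robot, and variables do not carry over. Pictures are saved under pics/ and viewed, at most 14 in all, crops included, and the job is handed in when it is done.

```bash
ls; mkdir -p pics; python3 - <<'E'
from workcell import monitor, optics
import cv2
print(monitor.observe())
for n in("top","side"):
    f=optics.grab_frame(n); cv2.imwrite(f"pics/{n}0.png",cv2.resize(f["frame"],(800,600),interpolation=cv2.INTER_CUBIC))
    print(n,f["fovy"],f["cx"],f["cy"],f["R"],f["t"])
    for k in("motor_a_mid","plug_a_mid","display_mid","motor_tray","plug_tray","display_tray","multimeter","red_cup"):
        print(k,[(round(d["p"],2),list(d["rect"])) for d in optics.masks_of(k,n)])
E
```

```text
pics
{'clock': 0.0, 'qpos': array([ 1.25079866,  0.52202358, -0.03632804,  1.59998759,  0.02119437,
        1.02106798, -0.11277012]), 'qd': array([-0.00095248, -0.00127325, -0.00190191,  0.00183505, -0.00024237,
        0.00078041, -0.00032268]), 'joint_efforts': array([ 5.37057786e-04, -9.27124786e+01,  1.98075145e+00, -3.69936919e+01,
        1.79134542e-02,  8.20309360e-03, -1.07976948e-04]), 'position': array([ 0.15438323, -0.60526793,  0.20062708]), 'tool_rot': array([-3.14049325e+00,  7.18858258e-05,  2.49814853e-01]), 'force': array([0.2248902 , 0.18925883, 0.00217821]), 'moment': array([ 0.04034332, -0.07752455, -0.00456774]), 'finger_force': 0.0, 'grip_width': 0.08553779844848275}
top 48.86764694146938 277.48064079837246 204.26994164399545 [[ 0.00716291 -0.99996288 -0.00478786]
 [-0.97792536 -0.00600498 -0.20886822]
 [ 0.20883171  0.00617827 -0.97793208]] [-0.00448562  0.48947261  1.17502469]
motor_a_mid []
plug_a_mid [(0.71, [221.6, 248.0, 14.7, 13.7]), (0.71, [189.4, 261.7, 14.5, 12.6]), (0.64, [327.7, 222.2, 14.6, 14.9]), (0.45, [187.6, 228.4, 16.6, 12.2])]
display_mid [
[... 530 characters left out ...]
457  -0.65007074 -0.70865882]] [0.42363959 0.17842634 1.30668404]
motor_a_mid [(0.49, [277.7, 225.3, 14.8, 14.7]), (0.34, [314.4, 104.7, 55.0, 39.5])]
plug_a_mid [(0.64, [282.5, 289.7, 18.4, 21.6]), (0.61, [245.3, 283.1, 20.6, 17.0]), (0.56, [283.1, 259.8, 14.5, 17.5]), (0.54, [236.1, 254.3, 18.4, 22.0])]
display_mid [(0.78, [313.5, 154.7, 21.1, 23.2])]
motor_tray [(0.79, [185.3, 182.3, 73.6, 51.6])]
plug_tray [(0.75, [216.9, 136.8, 61.7, 45.1]), (0.51, [112.2, 300.4, 35.3, 43.3])]
display_tray [(0.97, [133.0, 227.9, 84.3, 68.4]), (0.5, [186.9, 184.2, 71.1, 46.9])]
multimeter [(0.88, [315.0, 106.2, 51.2, 36.4]), (0.59, [296.7, 183.2, 14.6, 11.7])]
red_cup [(0.78, [108.2, 300.7, 37.8, 42.7])]
```

View pics/top0.png

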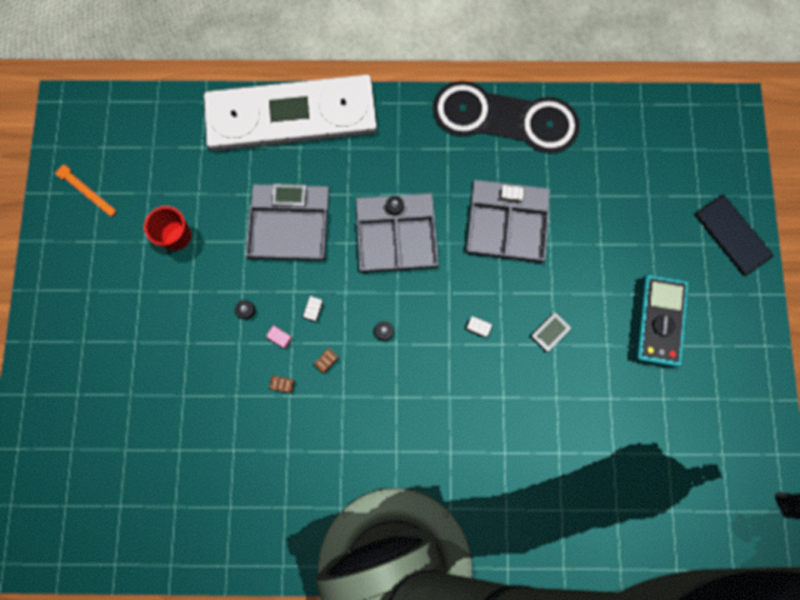

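View pics/side0.png

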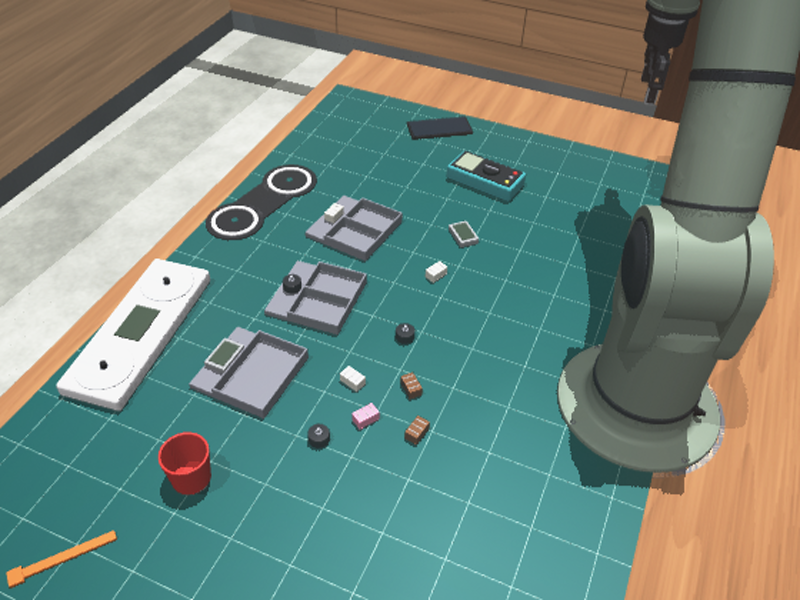

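The top view (800×600 px) shows:
- **Motors:** drums at (245,310) and (384,331).
- **White plugs:** (313,308) and (479,326). The look-alikes are pink at (279,337) and brown at (326,361) and (282,384); only the off-white ones fit the description.
- **Display:** (551,332).
- **Trays:** display (288,232), motor (397,245), plug (507,232), each with its sample on the ledge.

I'll confirm this in an enlarged crop and measure.

```bash
cat > h.py <<'E'
import numpy as np, cv2
from workcell import monitor, optics
from scipy.optimize import minimize
def K(f):
    F=f["frame"].shape[0]/2/np.tan(np.radians(f["fovy"])/2)
    return F,np.array([f["cx"],f["cy"]])
def proj(f,X):
    F,c=K(f); P=np.atleast_2d(X)@np.array(f["R"]).T+f["t"]
    return F*P[:,:2]/P[:,2:]+c
def ray(f,uv,z):
    F,c=K(f); d=np.array(f["R"]).T@np.append((np.array(uv)-c)/F,1); o=-np.array(f["R"]).T@f["t"]
    return o+d*(z-o[2])/d[2]
E
python3 - <<'E'
from h import *
import pickle
fs={n:optics.grab_frame(n) for n in("top","side")}
pickle.dump(fs,open("fs.pkl","wb"))
t=fs["top"]["frame"]; s=fs["side"]["frame"]
# rough: top px (560 scale) at z
for k,u,v,z in [("mA",245,310,.02),("mB",384,331,.02),("pA",313,308,.02),("pB",479,326,.02),("d",551,332,.014),("td",288,232,.02),("tm",397,245,.02),("tp",507,232,.02)]:
    X=ray(fs["top"],(u*.7,v*.7),z); print(k,X.round(3),"side800:",(proj(fs["side"],X)[0]/.7).round(0))
a=cv2.resize(t[195:285,150:430],(800,257),interpolation=cv2.INTER_CUBIC)
b=cv2.resize(s[140:320,150:360],(396,340),interpolation=cv2.INTER_CUBIC)
c=cv2.resize(t[120:195,165:390],(400,133),interpolation=cv2.INTER_CUBIC)
o=np.zeros((600,800,3),np.uint8); o[:257]=a; o[258:598,:396]=b; o[258:391,400:]=c
cv2.imwrite("pics/c1.png",o)
E
```

```text
mA [0.459 0.286 0.02 ] side800: [321. 432.]
mB [0.421 0.022 0.02 ] side800: [406. 330.]
pA [0.464 0.157 0.02 ] side800: [353. 374.]
pB [ 0.431 -0.157  0.02 ] side800: [436. 268.]
d [ 0.422 -0.294  0.014] side800: [463. 232.]
td [0.614 0.211 0.02 ] side800: [262. 368.]
tm [ 0.589 -0.002  0.02 ] side800: [330. 295.]
tp [ 0.616 -0.215  0.02 ] side800: [364. 226.]
```

View pics/c1.png

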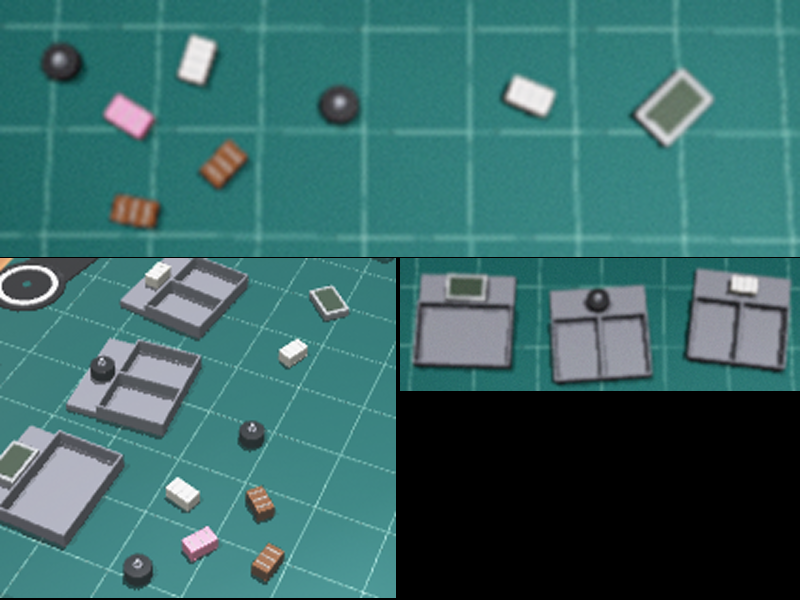

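The crop confirms the off-white plugs at (198,60) and (530,95) in the top strip, the drums at (62,62) and (339,105), and the display at (674,106). Next I'll fit the poses in both cameras.

```bash
cat >> h.py <<'E'
S=4
def box(x0,x1,y0,y1,z0,z1): return np.array([[x,y,z] for x in(x0,x1) for y in(y0,y1) for z in(z0,z1)])
a=np.linspace(0,2*np.pi,32,endpoint=False)
def cyl(r,z0,z1,cx=0): return np.array([[cx+r*np.cos(t),r*np.sin(t),z] for t in a for z in(z0,z1)])
MODELS=dict(motor=[cyl(.018,0,.02)],plug=[box(-.02,.02,-.012,.012,0,.02)],display=[box(-.032,.032,-.021,.021,0,.014)])
T=[box(-.051,.051,-.075,.075,0,.025),box(.051,.099,-.075,.075,0,.012)]
MODELS.update(tmotor=T+[cyl(.018,.012,.032,.075)],tplug=T+[box(.063,.087,-.02,.02,.012,.032)],tdisplay=T+[box(.054,.096,-.032,.032,.012,.026)])
def render(f,kind,x,y,w,org,sz):
    im=np.zeros((sz*S,sz*S),np.float32); c,s=np.cos(w),np.sin(w)
    for P in MODELS[kind]:
        Q=P.copy(); Q[:,0],Q[:,1]=x+c*P[:,0]-s*P[:,1],y+s*P[:,0]+c*P[:,1]
        h=cv2.convexHull(((proj(f,Q)-org+.5)*S).astype(np.float32))
        cv2.fillConvexPoly(im,np.round(h*16-8).astype(np.int32),1,shift=4)
    return cv2.resize(im,(sz,sz),interpolation=cv2.INTER_AREA)
def seg(img,th=.4):
    b,g,r=[img[...,i].astype(np.float32) for i in range(3)]
    return np.clip((.55-(g-r)/np.maximum(g,1))/.3,0,1)
def fit(fs,kind,x,y,w,cams=("top","side")):
    sz=120 if kind[0]=="t" else 44; D=[]
    for n in cams:
        f=fs[n]; org=np.round(proj(f,[x,y,.01])[0]).astype(int)-sz//2
        m=seg(f["frame"])[org[1]:org[1]+sz,org[0]:org[0]+sz]
        # keep the component that the first guess overlaps most
        k,l=cv2.connectedComponents((m>.3).astype(np.uint8)); g=render(f,kind,x,y,w,org,sz)
        b=1+np.argmax([g[l==i].sum() for i in range(1,k)])
        m=m*cv2.dilate((l==b).astype(np.uint8),np.ones((3,3)))
        D.append((f,org,cv2.GaussianBlur(m,(0,0),1)))
    def cost(p): return sum((np.abs(cv2.GaussianBlur(render(f,kind,p[0]/100,p[1]/100,p[2]*(kind!="motor"),o,sz),(0,0),1)-m)).sum() for f,o,m in D)
    best=min((minimize(cost,[x*100,y*100,w0],method="Nelder-Mead",options=dict(initial_simplex=[[x*100,y*100,w0],[x*100+.8,y*100,w0],[x*100,y*100+.8,w0],[x*100,y*100,w0+.25]])) for w0 in (w-.15,w,w+.15)),key=lambda r:r.fun)
    return np.r_[best.x[:2]/100,best.x[2],best.fun/sum(m.sum() for _,_,m in D)]
E
python3 - <<'E'
from h import *
import pickle
fs=pickle.load(open("fs.pkl","rb"))
for k,kind,x,y,w in [("mA","motor",.459,.286,0),("mB","motor",.421,.022,0),("pA","plug",.464,.157,-.3),("pB","plug",.431,-.157,1.2),("d","display",.422,-.294,-.8),("td","tdisplay",.614,.211,0),("tm","tmotor",.589,-.002,.05),("tp","tplug",.616,-.215,-.1)]:
    for c in (("top","side"),("top",),("side",)): print(k,c,fit(fs,kind,x,y,w,c).round(4))
E
```

```text
mA ('top', 'side') [ 0.4627  0.2884 -0.2494  0.2799]
mA ('top',) [ 0.4627  0.289  -0.2896  0.2266]
mA ('side',) [ 0.4626  0.2885 -0.2066  0.3016]
mB ('top', 'side') [ 0.4228  0.0225 -0.1409  0.2345]
mB ('top',) [ 0.4235  0.0235 -0.1702  0.1206]
mB ('side',) [ 0.4231  0.0214 -0.0224  0.2828]
pA ('top', 'side') [ 0.4645  0.1589 -0.2843  0.3571]
pA ('top',) [ 0.4652  0.1597 -0.289   0.1416]
pA ('side',) [ 0.4646  0.1581 -0.3285  0.4545]
pB ('top', 'side') [ 0.4321 -0.159   1.2044  0.1223]
pB ('top',) [ 0.4331 -0.1586  1.2201  0.178 ]
pB ('side',) [ 0.4319 -0.1586  1.1971  0.0564]
d ('top', 'side') [ 0.4231 -0.2964 -0.7944  0.1214]
d ('top',) [ 0.4239 -0.2947 -0.798   0.1343]
d ('side',) [ 0.4233 -0.2966 -0.804   0.0909]
td ('top', 'side') [ 0.6163  0.2151 -0.0236  0.3197]
td ('top',) [ 0.6166  0.2153 -0.0257  0.0144]
td ('side',) [ 0.6149  0.2142 -0.0275  0.4647]
tm ('top', 'side') [ 0.5964 -0.0015  0.0716  0.4227]
tm ('top',) [ 0.5966 -0.0007  0.0744  0.0269]
tm ('side',) [ 0.5949 -0.0012  0.0701  0.6061]
tp ('top', 'side') [ 0.6217 -0.2172 -0.1184  0.3235]
tp ('top',) [ 0.6219 -0.2165 -0.1192  0.022 ]
tp ('side',) [ 0.6201 -0.2175 -0.1124  0.5382]
```

Both cameras agree to within 2 mm. Now the first approach, to above the display.

```bash
cat >> h.py <<'E'
def go(x,y,z,yaw=None):
    from scipy.spatial.transform import Rotation as Ro
    s=monitor.observe(); R=Ro.from_euler("xyz",s["tool_rot"]); d=np.array([x,y,z])-s["position"]
    yaw=s["tool_rot"][2] if yaw is None else yaw
    R2=Ro.from_euler("xyz",[np.pi,0,yaw])
    print("t",round(s["clock"],2),"pos",s["position"].round(4),"rpy",s["tool_rot"].round(3),"q7",s["qpos"][6].round(2),"gw",s["grip_width"].round(4),"F",s["force"].round(1))
    print("shift before turn cm",(R.inv().apply(d)*100).round(2),"| turn",(R.inv()*R2).as_rotvec().round(4),"| shift after turn",(R2.inv().apply(d)*100).round(2))
E
R='{"dx":4.8,"dy":-3.3,"dz":1}'
python3 -m handwheel '[{"dx":4.8,"dy":-3.3,"dz":1},{"dx":4.8,"dy":-3.3,"dz":1},{"dx":4.8,"dy":-3.3,"dz":1},{"dx":4.8,"dy":-3.3,"dz":1},{"dx":4.8,"dy":-3.3,"dz":1},{"dx":4.8,"dy":-3.3,"dz":1},{"dx":4.8,"dy":-3.3,"dz":1},{"wz":-0.17}]' 40
python3 -m handwheel '[{"wz":-0.17},{"wz":-0.17},{"wz":-0.17},{"wz":-0.17},{"wz":-0.17},{"wz":-0.17},{"wz":-0.17},{"wz":-0.17}]'
python3 -m handwheel '[{"wz":-0.17},{"wz":-0.17},{"wz":-0.17},{"wz":0},{"wz":0}]'
python3 -c "
from h import *
go(.423,-.296,.06,2.3475)"
```

```text
schema error: expected keys dx, dy, dz, wx, wy, wz, claw
schema error: expected keys dx, dy, dz, wx, wy, wz, claw
schema error: expected keys dx, dy, dz, wx, wy, wz, claw
Traceback (most recent call last):
  File "h.py", line 48, in go
    print("t",round(s["clock"],2),"pos",s["position"].round(4),"rpy",s["tool_rot"].round(3),"q7",s["qpos"][6].round(2),"gw",s["grip_width"].round(4),"F",s["force"].round(1))
                                                                                                                            ^^^^^^^^^^^^^^^^^^^^^
AttributeError: 'float' object has no attribute 'round'
```

```bash
sed -i 's/s\["grip_width"\].round(4)/round(float(s["grip_width"]),4)/' h.py
python3 -m handwheel '[{"dx":4.8,"dy":-3.3,"dz":1,"wx":0,"wy":0,"wz":0,"claw":100},{"dx":4.8,"dy":-3.3,"dz":1,"wx":0,"wy":0,"wz":0,"claw":100},{"dx":4.8,"dy":-3.3,"dz":1,"wx":0,"wy":0,"wz":0,"claw":100},{"dx":4.8,"dy":-3.3,"dz":1,"wx":0,"wy":0,"wz":0,"claw":100},{"dx":4.8,"dy":-3.3,"dz":1,"wx":0,"wy":0,"wz":0,"claw":100},{"dx":4.8,"dy":-3.3,"dz":1,"wx":0,"wy":0,"wz":0,"claw":100},{"dx":4.8,"dy":-3.3,"dz":1,"wx":0,"wy":0,"wz":0,"claw":100},{"dx":0,"dy":0,"dz":0,"wx":0,"wy":0,"wz":-0.17,"claw":100}]' 40
python3 -m handwheel '[{"dx":0,"dy":0,"dz":0,"wx":0,"wy":0,"wz":-0.17,"claw":100},{"dx":0,"dy":0,"dz":0,"wx":0,"wy":0,"wz":-0.17,"claw":100},{"dx":0,"dy":0,"dz":0,"wx":0,"wy":0,"wz":-0.17,"claw":100},{"dx":0,"dy":0,"dz":0,"wx":0,"wy":0,"wz":-0.17,"claw":100},{"dx":0,"dy":0,"dz":0,"wx":0,"wy":0,"wz":-0.17,"claw":100},{"dx":0,"dy":0,"dz":0,"wx":0,"wy":0,"wz":-0.17,"claw":100},{"dx":0,"dy":0,"dz":0,"wx":0,"wy":0,"wz":-0.17,"claw":100},{"dx":0,"dy":0,"dz":0,"wx":0,"wy":0,"wz":-0.17,"claw":100}]'
python3 -m handwheel '[{"dx":0,"dy":0,"dz":0,"wx":0,"wy":0,"wz":-0.17,"claw":100},{"dx":0,"dy":0,"dz":0,"wx":0,"wy":0,"wz":-0.17,"claw":100},{"dx":0,"dy":0,"dz":0,"wx":0,"wy":0,"wz":-0.17,"claw":100},{"dx":0,"dy":0,"dz":0,"wx":0,"wy":0,"wz":0,"claw":100},{"dx":0,"dy":0,"dz":0,"wx":0,"wy":0,"wz":0,"claw":100}]'
python3 -c "
from h import *
go(.423,-.296,.06,2.3475)"
```

```text
clock: 2.0
position: [0.4262, -0.2941, 0.1307]
tool_rot: [-3.14, -0.001, 0.429]
force: [-0.7, -1.2, -0.5]
grip_width: 0.0851
finger_force: 0.0
clock: 3.0
position: [0.423, -0.2988, 0.1313]
tool_rot: [3.142, 0.0, 1.785]
force: [-0.2, 0.2, -0.1]
grip_width: 0.0854
finger_force: 0.0
clock: 3.62
position: [0.4229, -0.2988, 0.1312]
tool_rot: [-3.142, 0.0, 2.286]
force: [0.4, 0.7, -0.0]
grip_width: 0.0856
finger_force: 0.0
t 3.62 pos [ 0.4229 -0.2988  0.1312] rpy [-3.142  0.     2.286] q7 0.84 gw 0.0856 F [ 0.4  0.7 -0. ]
shift before turn cm [0.21 0.19 7.12] | turn [-0.      0.     -0.0619] | shift after turn [0.19 0.2  7.12]
```

```bash

python3 -m handwheel '[{"dx":0.2,"dy":0.2,"dz":3,"wx":0,"wy":0,"wz":-0.062,"claw":100},{"dx":0,"dy":0,"dz":4,"wx":0,"wy":0,"wz":0,"claw":100},{"dx":0,"dy":0,"dz":3,"wx":0,"wy":0,"wz":0,"claw":100},{"dx":0,"dy":0,"dz":1.7,"wx":0,"wy":0,"wz":0,"claw":100},{"dx":0,"dy":0,"dz":1,"wx":0,"wy":0,"wz":0,"claw":100},{"dx":0,"dy":0,"dz":0,"wx":0,"wy":0,"wz":0,"claw":100}]' 40
python3 -m handwheel '[{"dx":0,"dy":0,"dz":0,"wx":0,"wy":0,"wz":0,"claw":0},{"dx":0,"dy":0,"dz":0,"wx":0,"wy":0,"wz":0,"claw":0},{"dx":0,"dy":0,"dz":0,"wx":0,"wy":0,"wz":0,"claw":0},{"dx":0,"dy":0,"dz":0,"wx":0,"wy":0,"wz":0,"claw":0},{"dx":0,"dy":0,"dz":0,"wx":0,"wy":0,"wz":0,"claw":0},{"dx":0,"dy":0,"dz":0,"wx":0,"wy":0,"wz":0,"claw":0}]' 40
python3 -c "
from h import *
go(.423,-.296,.13)"
```

```text
clock: 4.38
position: [0.4233, -0.2959, 0.0043]
tool_rot: [-3.142, -0.0, 2.351]
force: [-0.7, -0.1, 0.1]
grip_width: 0.0852
finger_force: 0.0
clock: 5.12
position: [0.4232, -0.2959, 0.0042]
tool_rot: [3.142, -0.0, 2.352]
force: [0.7, -0.8, 0.3]
grip_width: -0.0
finger_force: 0.0
t 5.12 pos [ 0.4232 -0.2959  0.0042] rpy [ 3.142 -0.     2.352] q7 0.73 gw -0.0 F [ 0.7 -0.8  0.3]
shift before turn cm [  0.    -0.02 -12.58] | turn [ 0. -0. -0.] | shift after turn [  0.    -0.02 -12.58]
```

```bash

python3 - <<'E'
from h import *
fs={n:optics.grab_frame(n) for n in("top","side")}
o=np.zeros((400,800,3),np.uint8)
for i,n in enumerate(fs):
    f=fs[n]; u,v=proj(f,[.4232,-.2959,.004])[0]; print(n,u,v)
    u,v=int(u)-50,int(v)-50
    o[:,400*i:400*i+400]=cv2.resize(f["frame"][v:v+100,u:u+100],(400,400),interpolation=cv2.INTER_CUBIC)
    cv2.drawMarker(o,(400*i+200,200),(0,0,255),0,12)
cv2.imwrite("pics/m1.png",o)
E
```

```text
top 385.6844581454643 232.40585513264557
side 323.9283935629898 164.31806104932562
```

View pics/m1.png

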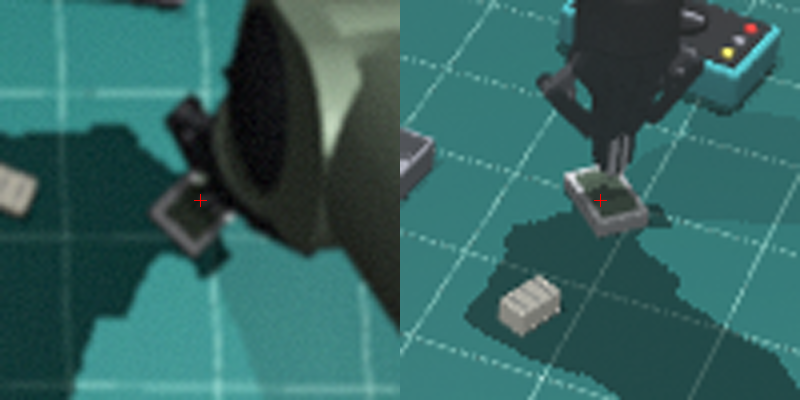

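```bash

python3 - <<'E'
from h import *
import pickle
fs0=pickle.load(open("fs.pkl","rb"))
o=np.zeros((600,800,3),np.uint8)
def put(f,X,x0,y0,sz,w=400):
    u,v=proj(f,X)[0]; print((u,v)); iu,iv=int(u)-sz//2,int(v)-sz//2
    iu=np.clip(iu,0,560-sz); iv=np.clip(iv,0,420-sz)
    o[y0:y0+w,x0:x0+w]=cv2.resize(f["frame"][iv:iv+sz,iu:iu+sz],(w,w),interpolation=cv2.INTER_CUBIC)
    cv2.drawMarker(o,(int(x0+(u-iu+.5)*w/sz),int(y0+(v-iv+.5)*w/sz)),(0,0,255),0,12)
put(fs0["side"],[.1544,-.6053,.2006],0,0,100)
put(fs0["top"],[.1544,-.6053,.2006],400,0,100)
cv2.imwrite("pics/m2.png",o[:400])
E
```

```text
(np.float64(448.50485780391364), np.float64(78.28705285199541))
(np.float64(553.215947087083), np.float64(342.02200144479355))
```

View pics/m2.png

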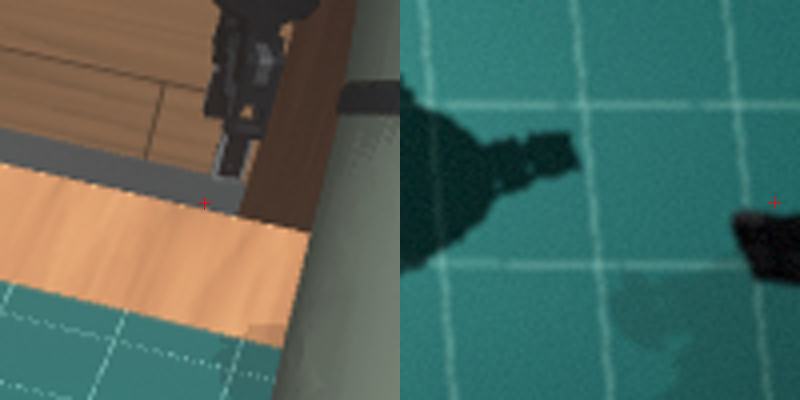

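```bash

python3 - <<'E'
from h import *
fs={n:optics.grab_frame(n) for n in("side","top")}
import pickle; pickle.dump(fs,open("fs1.pkl","wb"))
o=np.zeros((400,800,3),np.uint8)
for i,n in enumerate(fs):
    f=fs[n]; u,v=np.round(proj(f,[.4232,-.2959,.004])[0]).astype(int); u-=25;v-=30
    c=cv2.resize(f["frame"][v:v+50,u:u+50],(400,400),interpolation=cv2.INTER_CUBIC)
    c=np.clip(c.astype(float)*1.8,0,255).astype(np.uint8)
    P=(proj(f,[.4232,-.2959,.004])[0]-[u,v]+.5)*8; cv2.drawMarker(c,tuple(P.astype(int)),(0,0,255),0,12)
    q=MODELS["display"][0].copy(); w=-.7944; x,y=q[:,0].copy(),q[:,1].copy(); q[:,0]=.4233+np.cos(w)*x-np.sin(w)*y; q[:,1]=-.296+np.sin(w)*x+np.cos(w)*y
    h=cv2.convexHull(((proj(f,q)-[u,v]+.5)*8).astype(np.int32)); cv2.polylines(c,[h],True,(255,0,255),1)
    o[:,400*i:400*i+400]=c
cv2.imwrite("pics/m3.png",o)
E
```

```text
(no output)
```

View pics/m3.png

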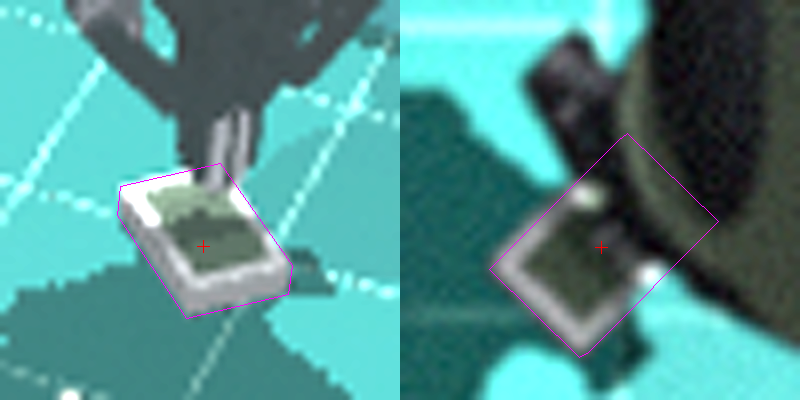

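```bash

python3 - <<'E'
from h import *
import pickle
f=pickle.load(open("fs1.pkl","rb"))["side"]
for z in (.004,.015,.02,.025,.03): print(z,proj(f,[.4232,-.2959,z])[0].round(1))
f=pickle.load(open("fs.pkl","rb"))["side"]
for z in (.2006,.19,.18,.17,.22): print(z,proj(f,[.1544,-.6053,z])[0].round(1))
E
```

```text
0.004 [323.9 164.3]
0.015 [324.2 161.5]
0.02 [324.4 160.2]
0.025 [324.5 159. ]
0.03 [324.7 157.7]
0.2006 [448.5  78.3]
0.19 [447.6  81.4]
0.18 [446.8  84.3]
0.17 [446.   87.1]
0.22 [450.1  72.6]
```

The marker and outline show the shut fingers above the glass: the tip is at about px (326,158) in the side view, though z reads 4 mm. So the true fingertips sit higher than reported. I'll reopen, go deeper in small steps and watch the force.

```bash

python3 -m handwheel '[{"dx":0,"dy":0,"dz":-3,"wx":0,"wy":0,"wz":0,"claw":0},{"dx":0,"dy":0,"dz":0,"wx":0,"wy":0,"wz":0,"claw":100},{"dx":0,"dy":0,"dz":0,"wx":0,"wy":0,"wz":0,"claw":100},{"dx":0,"dy":0,"dz":0,"wx":0,"wy":0,"wz":0,"claw":100},{"dx":0,"dy":0,"dz":0,"wx":0,"wy":0,"wz":0,"claw":100},{"dx":0,"dy":0,"dz":2.5,"wx":0,"wy":0,"wz":0,"claw":100},{"dx":0,"dy":0,"dz":1,"wx":0,"wy":0,"wz":0,"claw":100},{"dx":0,"dy":0,"dz":0,"wx":0,"wy":0,"wz":0,"claw":100}]' 40
python3 -m handwheel '[{"dx":0,"dy":0,"dz":0.3,"wx":0,"wy":0,"wz":0,"claw":100},{"dx":0,"dy":0,"dz":0,"wx":0,"wy":0,"wz":0,"claw":100}]'
python3 -m handwheel '[{"dx":0,"dy":0,"dz":0.2,"wx":0,"wy":0,"wz":0,"claw":100},{"dx":0,"dy":0,"dz":0,"wx":0,"wy":0,"wz":0,"claw":100}]'
python3 -c "
from h import *
f=optics.grab_frame('side'); cv2.imwrite('pics/m4.png',cv2.resize(f['frame'][100:200,270:390],(720,600),interpolation=cv2.INTER_CUBIC))"
```

```text
clock: 6.32
position: [0.4229, -0.2955, -0.0013]
tool_rot: [-3.141, -0.001, 2.352]
force: [0.2, 0.1, 0.3]
grip_width: 0.0855
finger_force: 0.0
clock: 6.58
position: [0.4232, -0.296, -0.0035]
tool_rot: [3.142, 0.0, 2.352]
force: [-0.8, -0.2, 0.6]
grip_width: 0.0852
finger_force: 0.0
clock: 6.82
position: [0.4231, -0.2959, -0.0058]
tool_rot: [-3.142, 0.0, 2.352]
force: [-0.2, -0.3, 0.5]
grip_width: 0.0858
finger_force: 0.0
```

View pics/m4.png

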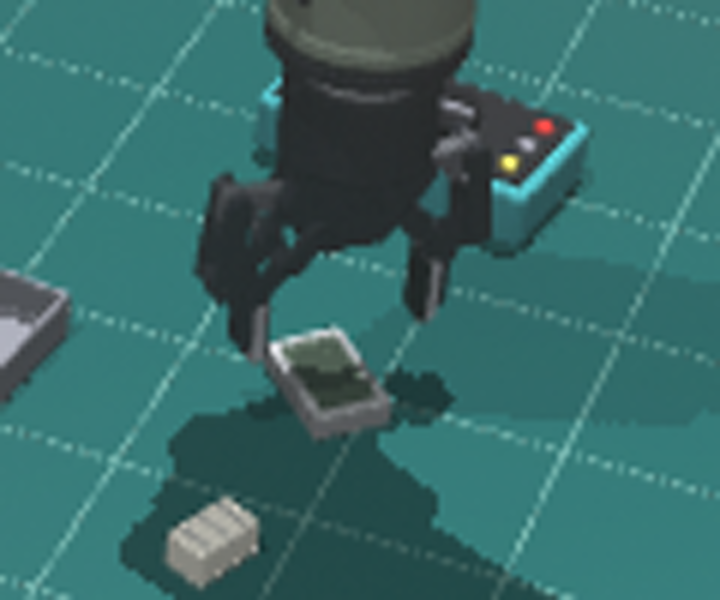

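```bash

python3 - <<'E'
from h import *
import pickle
from scipy.optimize import least_squares
f=pickle.load(open("fs1.pkl","rb"))["side"]
obs=np.array([[314.2,159.7],[340.8,153.3]]); d=np.array([.711,.703,0])
for z in (.007,.02,.03,.04): print(z,[proj(f,np.array([.4231,-.2959,z])+s*.0425*d)[0].round(1) for s in(1,-1)])
r=least_squares(lambda p:np.ravel([proj(f,p+s*.0425*d)[0] for s in(1,-1)]-obs.reshape(2,1,2)[:,0]),[.42,-.29,.02]); print(r.x,r.cost)
E
```

```text
0.007 [array([311.2, 166.7]), array([336.7, 160.5])]
0.02 [array([311.5, 163.3]), array([337.1, 157.2])]
0.03 [array([311.7, 160.8]), array([337.5, 154.6])]
0.04 [array([312. , 158.1]), array([337.8, 152.1])]
[ 0.40471708 -0.26018529  0.0675096 ] 0.0023918425316042675
```

The open tips are at about (252,355) and (428,318) in this crop, clearly above the bench judging by the gap to their shadows, and about 7 mm off toward the right finger. I'll shift +0.7 cm along tool y and probe down.

```bash

python3 -m handwheel '[{"dx":0,"dy":0.5,"dz":0,"wx":0,"wy":0,"wz":0,"claw":100},{"dx":0,"dy":0,"dz":0.4,"wx":0,"wy":0,"wz":0,"claw":100},{"dx":0,"dy":0,"dz":0,"wx":0,"wy":0,"wz":0,"claw":100}]' | sed -n 2,4p
python3 -m handwheel '[{"dx":0,"dy":0,"dz":0.3,"wx":0,"wy":0,"wz":0,"claw":100},{"dx":0,"dy":0,"dz":0,"wx":0,"wy":0,"wz":0,"claw":100}]'| sed -n 2,4p
python3 -m handwheel '[{"dx":0,"dy":0,"dz":0.2,"wx":0,"wy":0,"wz":0,"claw":100},{"dx":0,"dy":0,"dz":0,"wx":0,"wy":0,"wz":0,"claw":100}]'| sed -n 2,4p
python3 - <<'E'
from h import *
import pickle
fs={n:optics.grab_frame(n) for n in("side","top")}; pickle.dump(fs,open("fs2.pkl","wb"))
o=np.zeros((400,800,3),np.uint8)
for i,n in enumerate(fs):
    f=fs[n]; u,v=np.round(proj(f,[.4232,-.2959,.02])[0]).astype(int); u-=40;v-=45
    o[:,400*i:400*i+400]=np.clip(1.6*cv2.resize(f["frame"][v:v+80,u:u+80],(400,400),interpolation=cv2.INTER_CUBIC).astype(float),0,255)
    print(n,u,v)
cv2.imwrite("pics/m5.png",o)
E
```

```text
position: [0.4266, -0.2922, -0.0101]
tool_rot: [-3.141, -0.0, 2.352]
force: [0.2, 0.2, 0.2]
position: [0.4266, -0.2923, -0.013]
tool_rot: [-3.142, -0.0, 2.352]
force: [-1.1, -0.3, 0.0]
position: [0.4266, -0.2924, -0.0149]
tool_rot: [-3.142, -0.0, 2.352]
force: [0.3, 0.6, 0.5]
side 284 115
top 347 187
```

View pics/m5.png

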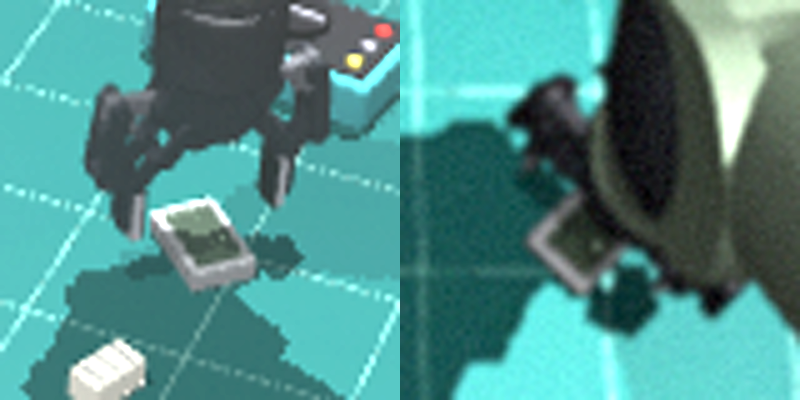

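```bash

python3 - <<'E'
from h import *
import pickle
fs=pickle.load(open("fs2.pkl","rb"))
d=np.array([.711,.703,0])
for z in (0.,.03,.06,.09,.12): print(z,[(proj(fs["top"],np.array([.4266,-.2924,z])+s*.05*d)[0].round(1)-[347,187])*5 for s in(1,-1)],[(proj(fs["side"],np.array([.4266,-.2924,z])+s*.0425*d)[0].round(1)-[284,115])*5 for s in(1,-1)])
print(monitor.observe()["joint_efforts"])
E
python3 -m handwheel '[{"dx":0,"dy":0,"dz":0.3,"wx":0,"wy":0,"wz":0,"claw":100},{"dx":0,"dy":0,"dz":0,"wx":0,"wy":0,"wz":0,"claw":100}]'| sed -n 2,4p
python3 -m handwheel '[{"dx":0,"dy":0,"dz":0.3,"wx":0,"wy":0,"wz":0,"claw":100},{"dx":0,"dy":0,"dz":0,"wx":0,"wy":0,"wz":0,"claw":100}]'| sed -n 2,4p
```

```text
0.0 [array([118.5, 157.5]), array([252.5, 287. ])] [array([128., 269.]), array([255. , 238.5])]
0.03 [array([129. , 147.5]), array([266.5, 280. ])] [array([131. , 230.5]), array([260., 200.])]
0.06 [array([140.5, 137. ]), array([281.5, 273. ])] [array([134.5, 191. ]), array([265. , 160.5])]
0.09 [array([152.5, 126. ]), array([297., 265.])] [array([138. , 150.5]), array([270.5, 120.5])]
0.12 [array([164.5, 114.5]), array([313.5, 257. ])] [array([141.5, 109. ]), array([275.5,  79. ])]
[-2.05604715e-02 -9.04225659e+01 -8.81380677e+00 -1.84329271e+01
  2.03166803e-02 -7.55380694e-03 -7.90332182e-03]
position: [0.4266, -0.2923, -0.018]
tool_rot: [-3.142, -0.0, 2.352]
force: [0.4, 0.3, 0.0]
position: [0.4266, -0.2923, -0.021]
tool_rot: [-3.142, -0.0, 2.352]
force: [0.3, 0.8, -0.9]
```

```bash

python3 -m handwheel '[{"dx":0,"dy":0.5,"dz":0.3,"wx":0,"wy":0,"wz":0,"claw":80},{"dx":0,"dy":0,"dz":0,"wx":0,"wy":0,"wz":0,"claw":70},{"dx":0,"dy":0,"dz":0,"wx":0,"wy":0,"wz":0,"claw":70}]'| sed -n 2,5p
python3 -m handwheel '[{"dx":0,"dy":0,"dz":0,"wx":0,"wy":0,"wz":0,"claw":0},{"dx":0,"dy":0,"dz":0,"wx":0,"wy":0,"wz":0,"claw":0},{"dx":0,"dy":0,"dz":0,"wx":0,"wy":0,"wz":0,"claw":0},{"dx":0,"dy":0,"dz":0,"wx":0,"wy":0,"wz":0,"claw":0}]' 30

```

```text
position: [0.4303, -0.2888, -0.0238]
tool_rot: [-3.142, -0.0, 2.352]
force: [-0.2, 1.2, 0.3]
grip_width: 0.0597
clock: 9.22
position: [0.4302, -0.2889, -0.0235]
tool_rot: [-3.141, 0.0, 2.352]
force: [-1.3, 0.6, 5.9]
grip_width: 0.0409
finger_force: 29.8
```

Gripped: 40.9 mm wide, 30 N. The force shows the tips just touching the bench, so the true TCP is about 20 mm above the reading. Lifting.

```bash

python3 -m handwheel '[{"dx":0,"dy":0,"dz":-0.5,"wx":0,"wy":0,"wz":0,"claw":0},{"dx":0,"dy":0,"dz":-3,"wx":0,"wy":0,"wz":0,"claw":0},{"dx":0,"dy":0,"dz":-4,"wx":0,"wy":0,"wz":0,"claw":0},{"dx":0,"dy":0,"dz":-5,"wx":0,"wy":0,"wz":0,"claw":0},{"dx":0,"dy":0,"dz":-2,"wx":0,"wy":0,"wz":0,"claw":0},{"dx":0,"dy":0,"dz":0,"wx":0,"wy":0,"wz":-0.15,"claw":0},{"dx":0,"dy":0,"dz":0,"wx":0,"wy":0,"wz":-0.15,"claw":0},{"dx":0,"dy":0,"dz":0,"wx":0,"wy":0,"wz":-0.15,"claw":0}]' 30
python3 -m handwheel '[{"dx":0,"dy":0,"dz":0,"wx":0,"wy":0,"wz":-0.15,"claw":0},{"dx":0,"dy":0,"dz":0,"wx":0,"wy":0,"wz":-0.16,"claw":0},{"dx":0,"dy":0,"dz":0,"wx":0,"wy":0,"wz":0,"claw":0},{"dx":0,"dy":0,"dz":0,"wx":0,"wy":0,"wz":0,"claw":0}]'
python3 - <<'E'
from h import *
go(.616,.215,.12,3.118); print(monitor.observe()["qpos"].round(3))
import pickle
fs={n:optics.grab_frame(n) for n in("side","top")}; pickle.dump(fs,open("fs3.pkl","wb"))
o=np.zeros((400,800,3),np.uint8); s=monitor.observe()["position"]
for i,n in enumerate(fs):
    f=fs[n]; u,v=np.round(proj(f,s)[0]).astype(int); u-=40;v-=45
    c=np.clip(1.6*cv2.resize(f["frame"][v:v+80,u:u+80],(400,400),interpolation=cv2.INTER_CUBIC).astype(float),0,255)
    cv2.drawMarker(c,tuple((5*(proj(f,s)[0]-[u,v]+.5)).astype(int)),(0,0,255),0,12)
    cv2.drawMarker(c,tuple((5*(proj(f,s+[0,0,.02])[0]-[u,v]+.5)).astype(int)),(0,255,255),0,12)
    o[:,400*i:400*i+400]=c
    print(n,u,v)
cv2.imwrite("pics/m6.png",o)
E
```

```text
clock: 10.22
position: [0.4301, -0.2889, 0.1216]
tool_rot: [-3.141, 0.0, 2.807]
force: [-0.6, 0.2, 0.2]
grip_width: 0.0411
finger_force: 30.8
clock: 10.72
position: [0.4301, -0.2889, 0.1213]
tool_rot: [-3.142, -0.0, 3.108]
force: [-0.1, -0.3, -1.0]
grip_width: 0.0408
finger_force: 30.8
t 10.72 pos [ 0.4301 -0.2889  0.1213] rpy [-3.142 -0.     3.108] q7 1.5 gw 0.0408 F [-0.1 -0.3 -1. ]
shift before turn cm [-16.87  50.99   0.13] | turn [-0.     -0.     -0.0102] | shift after turn [-17.39  50.82   0.13]
[ 1.082  0.582 -0.829  1.925  0.554  0.879  1.504]
side 284 89
top 353 177
```

View pics/m6.png

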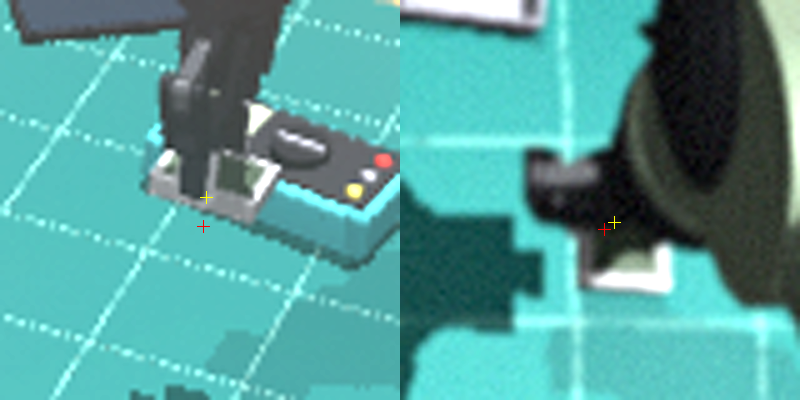

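The display is held level, long axis along world x. It sits about 8 mm toward −y of the reported TCP and about 20 mm above it (marker (206,197) against display centre (212,180) in the left crop; centre column 627 against 610 on the right). I'll carry it to its tray.

```bash

python3 -m handwheel '[{"dx":-1.9,"dy":5.7,"dz":0,"wx":0,"wy":0,"wz":0,"claw":0},{"dx":-1.9,"dy":5.7,"dz":0,"wx":0,"wy":0,"wz":0,"claw":0},{"dx":-1.9,"dy":5.7,"dz":0,"wx":0,"wy":0,"wz":0,"claw":0},{"dx":-1.9,"dy":5.7,"dz":0,"wx":0,"wy":0,"wz":0,"claw":0},{"dx":-1.9,"dy":5.7,"dz":0,"wx":0,"wy":0,"wz":0,"claw":0},{"dx":-1.9,"dy":5.7,"dz":0,"wx":0,"wy":0,"wz":0,"claw":0},{"dx":-1.9,"dy":5.7,"dz":0,"wx":0,"wy":0,"wz":0,"claw":0},{"dx":-1.9,"dy":5.7,"dz":0,"wx":0,"wy":0,"wz":0,"claw":0}]' 30 | head -3
python3 -m handwheel '[{"dx":-1.7,"dy":5.8,"dz":0,"wx":0,"wy":0,"wz":0,"claw":0},{"dx":0,"dy":0,"dz":0,"wx":0,"wy":0,"wz":0,"claw":0},{"dx":0,"dy":0,"dz":0,"wx":0,"wy":0,"wz":0,"claw":0}]'
python3 - <<'E'
from h import *
go(.616,.2235,.06,3.118)
import pickle
fs={n:optics.grab_frame(n) for n in("side","top")}; pickle.dump(fs,open("fs4.pkl","wb"))
o=np.zeros((400,800,3),np.uint8); s=monitor.observe()["position"]
for i,n in enumerate(fs):
    f=fs[n]; u,v=np.round(proj(f,s)[0]).astype(int); u-=50;v-=55
    c=np.clip(1.6*cv2.resize(f["frame"][v:v+100,u:u+100],(400,400),interpolation=cv2.INTER_CUBIC).astype(float),0,255)
    for w,col in((0,(0,0,255)),(.02,(0,255,255))): cv2.drawMarker(c,tuple((4*(proj(f,s+[0,0,w])[0]-[u,v]+.5)).astype(int)),col,0,12)
    o[:,400*i:400*i+400]=c
cv2.imwrite("pics/m7.png",o)
E
```

```text
clock: 11.82
position: [0.5963, 0.1643, 0.1213]
tool_rot: [-3.141, 0.0, 3.11]
clock: 12.2
position: [0.6142, 0.2197, 0.1209]
tool_rot: [-3.141, -0.0, 3.111]
force: [-0.6, 0.3, -0.8]
grip_width: 0.041
finger_force: 30.8
t 12.2 pos [0.6142 0.2197 0.1209] rpy [-3.141 -0.     3.111] q7 0.65 gw 0.041 F [-0.6  0.3 -0.8]
shift before turn cm [-0.17  0.38  6.09] | turn [-0.0007 -0.0004 -0.0068] | shift after turn [-0.17  0.38  6.09]
```

View pics/m7.png

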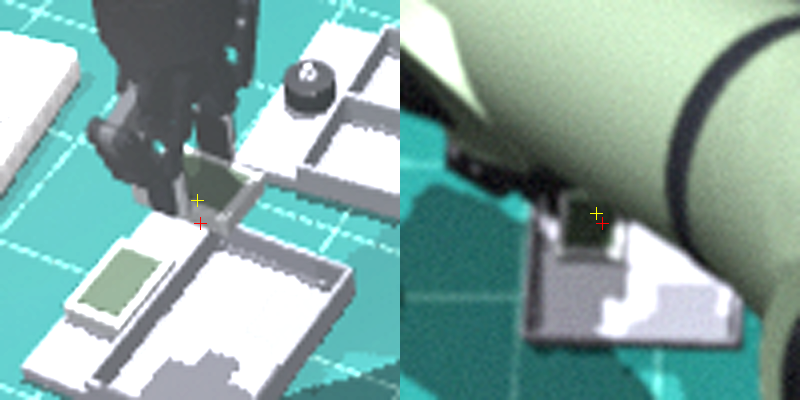

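The held display shows at about (205,190) in the side crop and (592,225) in the top crop, and the offset differs from before. I suspect lens distortion, so I'll check against the mat grid numerically.

```bash

python3 - <<'E'
from h import *
import pickle
fs=pickle.load(open("fs.pkl","rb"))
for n in fs:
    f=fs[n]; im=f["frame"]; b,g,r=[im[...,i].astype(np.float32) for i in range(3)]
    mat=((g-r)/np.maximum(g,1)>.3)&(g>50)
    th=cv2.GaussianBlur(r,(0,0),.7)-cv2.medianBlur(im[...,2],9)
    m=(th>6)&cv2.erode(cv2.medianBlur(mat.astype(np.uint8),9),np.ones((7,7))).astype(bool)
    v,u=np.nonzero(m); print(n,len(u))
    W=np.array([ray(f,(a,b_),0)[:2] for a,b_ in zip(u,v)])
    for ax,(lo,hi,rg) in ((0,(-.2,.2,np.arange(.2,.86,.1))),(1,(.35,.6,np.arange(-.5,.6,.1)))):
        # lines of constant W[:,ax]: estimated position in bins along the other axis
        o=W[:,1-ax]
        for lo in np.arange(-.5,.5,.25) if ax==0 else np.arange(.2,.8,.2):
            hi=lo+(.25 if ax==0 else .2); s=W[(o>lo)&(o<hi),ax]
            h,e=np.histogram(s,np.arange(-.7,1.,.003)); h=np.convolve(h,np.ones(3),"same")
            pk=[round(float(np.median(s[abs(s-e[i]-.0015)<.006])),3) for i in range(2,len(h)-2) if h[i]>25 and h[i]==h[max(0,i-8):i+9].max()]
            print(" xy"[ax+1],"other",round(lo,2),pk)
E
```

```text
top 21278
x other -0.5 [0.0, 0.04, 0.2, 0.253, 0.299, 0.343, 0.401, 0.501, 0.544, 0.599, 0.699, 0.8, 0.901]
x other -0.25 [-0.001, 0.157, 0.2, 0.262, 0.3, 0.4, 0.438, 0.441, 0.499, 0.55, 0.701, 0.799, 0.899]
x other 0.0 [0.0, 0.1, 0.199, 0.268, 0.3, 0.36, 0.4, 0.454, 0.456, 0.459, 0.463, 0.465, 0.467, 0.501, 0.598, 0.699, 0.801, 0.899]
x other 0.25 [-0.033, 0.0, 0.043, 0.1, 0.147, 0.2, 0.256, 0.3, 0.349, 0.399, 0.435, 0.499, 0.553, 0.6, 0.701, 0.759, 0.763, 0.766, 0.799, 0.901, 0.901]
y other 0.2 [-0.653, -0.601, -0.561, -0.501, -0.401, -0.301, -0.201, -0.101, -0.049, -0.001, 0.099, 0.199, 0.299, 0.399, 0.499, 0.598, 0.64, 0.698]
y other 0.4 [-0.602, -0.501, -0.401, -0.301, -0.201, -0.102, -0.002, 0.099, 0.199, 0.299, 0.399, 0.499, 0.598, 0.698]
y other 0.6 [-0.602, -0.502, -0.401, -0.301, -0.301, -0.202, -0.101, -0.001, 0.099, 0.199, 0.299, 0.399, 0.499, 0.598, 0.699]
y other 0.8 [-0.602, -0.501, -0.401, -0.0, 0.499, 0.598, 0.699]
side 13767
x other -0.5 [0.199, 0.3, 0.4, 0.5, 0.601, 0.701, 0.801, 0.901]
x other -0.25 [0.1, 0.153, 0.2, 0.262, 0.3, 0.348, 0.4, 0.5, 0.801, 0.901]
x other 0.0 [-0.001, 0.1, 0.165, 0.2, 0.3, 0.4, 0.5, 0.7, 0.8]
x other 0.25 [-0.001, 0.066, 0.1, 0.145, 0.2, 0.3, 0.349, 0.351, 0.4, 0.5, 0.555, 0.6, 0.701, 0.736, 0.801, 0.901]
y other 0.2 [-0.605, -0.506, -0.405, -0.305, -0.204, -0.104, -0.003, 0.097, 0.197, 0.197, 0.297, 0.397, 0.447, 0.45, 0.454, 0.457, 0.459, 0.498]
y other 0.4 [-0.608, -0.404, -0.305, -0.204, -0.104, -0.003, 0.097, 0.197, 0.298, 0.397, 0.498, 0.543, 0.547, 0.598]
y other 0.6 [-0.605, -0.505, -0.405, -0.204, -0.104, -0.003, 0.097, 0.197, 0.299, 0.397, 0.498, 0.541, 0.598, 0.697]
y other 0.8 [-0.605, -0.504, -0.405, -0.003, 0.398, 0.498, 0.598]
```

The grid backprojects to 0.1 m multiples within 2–4 mm, so the cameras are good. The arm's reported TCP is therefore what is offset, and vision and contact must guide. There is plenty of room in the tray, so I'll lower and feel for the floor.

```bash

python3 -m handwheel '[{"dx":0.1,"dy":-0.7,"dz":2,"wx":0,"wy":0,"wz":0,"claw":0},{"dx":0,"dy":0,"dz":4,"wx":0,"wy":0,"wz":0,"claw":0},{"dx":0,"dy":0,"dz":3,"wx":0,"wy":0,"wz":0,"claw":0},{"dx":0,"dy":0,"dz":2,"wx":0,"wy":0,"wz":0,"claw":0},{"dx":0,"dy":0,"dz":1.2,"wx":0,"wy":0,"wz":0,"claw":0},{"dx":0,"dy":0,"dz":0.6,"wx":0,"wy":0,"wz":0,"claw":0},{"dx":0,"dy":0,"dz":0,"wx":0,"wy":0,"wz":0,"claw":0},{"dx":0,"dy":0,"dz":0,"wx":0,"wy":0,"wz":0,"claw":0}]' 30 | sed -n 2,4p
python3 -m handwheel '[{"dx":0,"dy":0,"dz":0.2,"wx":0,"wy":0,"wz":0,"claw":0},{"dx":0,"dy":0,"dz":0,"wx":0,"wy":0,"wz":0,"claw":0}]'| sed -n 2,4p
python3 -m handwheel '[{"dx":0,"dy":0,"dz":0.2,"wx":0,"wy":0,"wz":0,"claw":0},{"dx":0,"dy":0,"dz":0,"wx":0,"wy":0,"wz":0,"claw":0}]'| sed -n 2,4p
python3 -m handwheel '[{"dx":0,"dy":0,"dz":0.2,"wx":0,"wy":0,"wz":0,"claw":0},{"dx":0,"dy":0,"dz":0,"wx":0,"wy":0,"wz":0,"claw":0}]'| sed -n 2,4p
python3 - <<'E'
from h import *
import pickle
fs={n:optics.grab_frame(n) for n in("side","top")}; pickle.dump(fs,open("fs5.pkl","wb"))
for n in fs:
    for d in optics.masks_of("display_mid",n): print(n,round(d["p"],2),np.round(d["rect"],1))
    for z in (.01,.03): print(proj(fs[n],[.616,.215,z])[0].round(1))
E
```

```text
position: [0.6137, 0.2131, -0.006]
tool_rot: [3.141, 0.001, 3.112]
force: [0.5, 0.7, -1.3]
position: [0.6133, 0.2129, -0.0087]
tool_rot: [3.142, 0.0, 3.112]
force: [0.0, -0.3, -0.8]
position: [0.6132, 0.2129, -0.0109]
tool_rot: [-3.142, -0.0, 3.112]
force: [0.1, 0.2, -0.9]
position: [0.6132, 0.2129, -0.013]
tool_rot: [-3.142, -0.0, 3.112]
force: [0.4, -0.1, -0.4]
side 0.51 [181.3 248.6  17.   27.4]
[181.9 261.4]
[181.1 256.2]
top 0.68 [193.7 159.7  15.6  15.1]
[200.7 162.8]
[199.5 160.6]
```

```bash

python3 - <<'E'
from h import *
import pickle
fs=pickle.load(open("fs5.pkl","rb"))
o=np.zeros((400,800,3),np.uint8); w=-.024
for i,n in enumerate(fs):
    f=fs[n]; u,v=np.round(proj(f,[.616,.215,.02])[0]).astype(int); u-=40;v-=45
    c=np.clip(1.6*cv2.resize(f["frame"][v:v+80,u:u+80],(400,400),interpolation=cv2.INTER_CUBIC).astype(float),0,255).astype(np.uint8)
    Q=lambda P:(5*(proj(f,P)-[u,v]+.5)).astype(np.int32)
    p=np.array([[x,y,.003] for x,y in((-.048,-.072),(.048,-.072),(.048,.072),(-.048,.072))]); p[:,0],p[:,1]=.6163+np.cos(w)*p[:,0]-np.sin(w)*p[:,1],.2151+np.sin(w)*p[:,0]+np.cos(w)*p[:,1]
    cv2.polylines(c,[Q(p)],True,(255,0,255),1)
    b=MODELS["display"][0]+[.6132,.2129,.007]; cv2.polylines(c,[cv2.convexHull(Q(b))],True,(0,0,255),1)
    o[:,400*i:400*i+400]=c; print(u,v)
cv2.imwrite("pics/m8.png",o)
E
```

```text
141 214
160 117
```

View pics/m8.png

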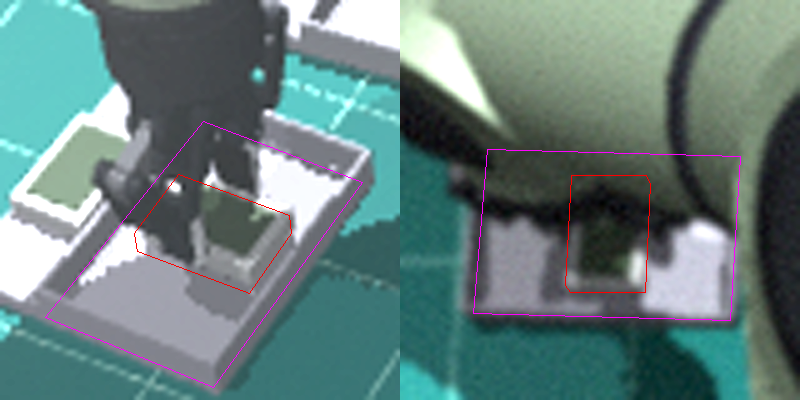

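Side crop: the display is at about (245,245), just above the floor with its shadow below it. Top crop: about (612,245), inside the walls and some 9 mm farther +x than the reading. I'll nudge it −x and lower by feel.

```bash

python3 -m handwheel '[{"dx":0.4,"dy":0.2,"dz":0.2,"wx":0,"wy":0,"wz":0,"claw":0},{"dx":0,"dy":0,"dz":0.1,"wx":0,"wy":0,"wz":0,"claw":0},{"dx":0,"dy":0,"dz":0,"wx":0,"wy":0,"wz":0,"claw":0}]'| sed -n 2,4p
python3 -m handwheel '[{"dx":0,"dy":0,"dz":0.2,"wx":0,"wy":0,"wz":0,"claw":0},{"dx":0,"dy":0,"dz":0,"wx":0,"wy":0,"wz":0,"claw":0}]'| sed -n 2,4p
python3 -m handwheel '[{"dx":0,"dy":0,"dz":0.2,"wx":0,"wy":0,"wz":0,"claw":0},{"dx":0,"dy":0,"dz":0,"wx":0,"wy":0,"wz":0,"claw":0}]'| sed -n 2,4p
python3 -m handwheel '[{"dx":0,"dy":0,"dz":0.1,"wx":0,"wy":0,"wz":0,"claw":0},{"dx":0,"dy":0,"dz":0,"wx":0,"wy":0,"wz":0,"claw":0}]'| sed -n 2,4p
```

```text
position: [0.6093, 0.2151, -0.0159]
tool_rot: [-3.142, -0.0, 3.112]
force: [-0.4, 0.2, -0.9]
position: [0.6093, 0.2149, -0.018]
tool_rot: [-3.141, -0.0, 3.112]
force: [0.4, -0.2, -1.4]
position: [0.6093, 0.215, -0.02]
tool_rot: [-3.142, -0.0, 3.112]
force: [-0.4, 0.2, -1.1]
position: [0.6094, 0.2151, -0.0205]
tool_rot: [-3.142, 0.0, 3.112]
force: [-2.1, -2.0, 5.7]
```

Contact is at −20.5 mm, which is the grasp height plus the 3 mm tray floor, so the z offset is constant. Releasing.

```bash

python3 -m handwheel '[{"dx":0,"dy":0,"dz":-0.1,"wx":0,"wy":0,"wz":0,"claw":52},{"dx":0,"dy":0,"dz":0,"wx":0,"wy":0,"wz":0,"claw":58},{"dx":0,"dy":0,"dz":0,"wx":0,"wy":0,"wz":0,"claw":70},{"dx":0,"dy":0,"dz":0,"wx":0,"wy":0,"wz":0,"claw":70},{"dx":0,"dy":0,"dz":-1,"wx":0,"wy":0,"wz":0,"claw":70},{"dx":0,"dy":0,"dz":-4,"wx":0,"wy":0,"wz":0,"claw":70},{"dx":0,"dy":0,"dz":-5,"wx":0,"wy":0,"wz":0,"claw":100},{"dx":0,"dy":0,"dz":-4,"wx":0,"wy":0,"wz":0,"claw":100}]'
python3 - <<'E'
from h import *
go(.431,-.150,.12)
print(monitor.observe()["qpos"].round(3))
import pickle
fs={n:optics.grab_frame(n) for n in("side","top")}; pickle.dump(fs,open("fs6.pkl","wb"))
for n in fs:
    for d in optics.masks_of("display_mid",n): print(n,round(d["p"],2),np.round(d["rect"],1))
f=fs["side"]; u,v=np.round(proj(f,[.616,.215,.02])[0]).astype(int); u-=40;v-=55
c=cv2.resize(f["frame"][v:v+90,u:u+90],(600,600),interpolation=cv2.INTER_CUBIC)
w=-.03
for cx,cy,col in((.6093,.215,(0,0,255)),(.6165,.213,(0,255,255))):
    b=MODELS["display"][0]+[cx,cy,.003]; b=(6.667*(proj(f,b)-[u,v]+.5)).astype(np.int32); cv2.polylines(c,[cv2.convexHull(b)],True,col,1)
cv2.imwrite("pics/m9.png",c)
E
```

```text
clock: 16.38
position: [0.6095, 0.2153, 0.1229]
tool_rot: [3.141, 0.001, 3.112]
force: [0.7, -0.1, -0.4]
grip_width: 0.0855
finger_force: 0.0
t 16.38 pos [0.6095 0.2153 0.1229] rpy [3.141e+00 1.000e-03 3.112e+00] q7 0.65 gw 0.0855 F [ 0.7 -0.1 -0.4]
shift before turn cm [ 16.76 -37.04   0.25] | turn [0.0006 0.0011 0.    ] | shift after turn [ 16.76 -37.04   0.29]
[ 0.06   0.756 -0.79   1.582  0.594  1.056  0.647]
side 0.81 [172.3 251.9  28.2  24.7]
top 0.63 [192.1 155.2  18.1  23.4]
```

View pics/m9.png

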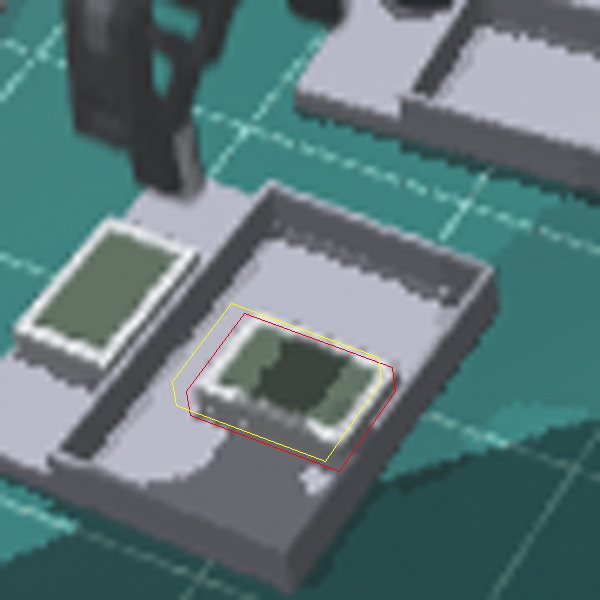

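The display lies flat, glass up, near crop (293,380), well inside its tray. From this I take the lateral offset as true ≈ reported + (0..2, −6..−8) mm and apply it. Next is plug B, gripped across its 24 mm width (yaw 1.204).

```bash

python3 -m handwheel '[{"dx":2.4,"dy":-5.3,"dz":0,"wx":0,"wy":0,"wz":0,"claw":100},{"dx":2.4,"dy":-5.3,"dz":0,"wx":0,"wy":0,"wz":0,"claw":100},{"dx":2.4,"dy":-5.3,"dz":0,"wx":0,"wy":0,"wz":0,"claw":100},{"dx":2.4,"dy":-5.3,"dz":0,"wx":0,"wy":0,"wz":0,"claw":100},{"dx":2.4,"dy":-5.3,"dz":0,"wx":0,"wy":0,"wz":0,"claw":100},{"dx":2.4,"dy":-5.3,"dz":0,"wx":0,"wy":0,"wz":0,"claw":100},{"dx":2.3,"dy":-5.3,"dz":0,"wx":0,"wy":0,"wz":0,"claw":100},{"dx":0,"dy":0,"dz":0,"wx":0,"wy":0,"wz":0.17,"claw":100}]' 30 | head -3
python3 -m handwheel '[{"dx":0,"dy":0,"dz":0,"wx":0,"wy":0,"wz":0.17,"claw":100},{"dx":0,"dy":0,"dz":0,"wx":0,"wy":0,"wz":0.17,"claw":100},{"dx":0,"dy":0,"dz":0,"wx":0,"wy":0,"wz":0.17,"claw":100},{"dx":0,"dy":0,"dz":0,"wx":0,"wy":0,"wz":0.17,"claw":100},{"dx":0,"dy":0,"dz":0,"wx":0,"wy":0,"wz":0.17,"claw":100},{"dx":0,"dy":0,"dz":0,"wx":0,"wy":0,"wz":0.17,"claw":100},{"dx":0,"dy":0,"dz":0,"wx":0,"wy":0,"wz":0.17,"claw":100},{"dx":0,"dy":0,"dz":0,"wx":0,"wy":0,"wz":0.17,"claw":100}]' | head -3
python3 -m handwheel '[{"dx":0,"dy":0,"dz":0,"wx":0,"wy":0,"wz":0.17,"claw":100},{"dx":0,"dy":0,"dz":0,"wx":0,"wy":0,"wz":0.17,"claw":100},{"dx":0,"dy":0,"dz":0,"wx":0,"wy":0,"wz":0,"claw":100},{"dx":0,"dy":0,"dz":0,"wx":0,"wy":0,"wz":0,"claw":100}]' | head -3
python3 - <<'E'
from h import *
go(.431,-.152,-.017,1.204)
import pickle
fs={n:optics.grab_frame(n) for n in("side","top")}; pickle.dump(fs,open("fs7.pkl","wb"))
E
```

```text
clock: 17.58
position: [0.4282, -0.1556, 0.1191]
tool_rot: [-3.141, -0.003, 2.932]
clock: 18.58
position: [0.4308, -0.1507, 0.1195]
tool_rot: [-3.14, -0.001, 1.576]
clock: 19.08
position: [0.4311, -0.1507, 0.1199]
tool_rot: [-3.141, 0.0, 1.246]
t 19.07 pos [ 0.4311 -0.1507  0.1199] rpy [-3.141  0.     1.246] q7 -0.36 gw 0.0858 F [-0.3  0.4 -0.3]
shift before turn cm [-0.13  0.04 13.69] | turn [-0.0007  0.      0.042 ] | shift after turn [-0.13  0.04 13.69]
```

```bash

python3 -m handwheel '[{"dx":-0.1,"dy":0,"dz":4,"wx":0,"wy":0,"wz":0.042,"claw":100},{"dx":0,"dy":0,"dz":4,"wx":0,"wy":0,"wz":0,"claw":100},{"dx":0,"dy":0,"dz":3,"wx":0,"wy":0,"wz":0,"claw":100},{"dx":0,"dy":0,"dz":1.7,"wx":0,"wy":0,"wz":0,"claw":100},{"dx":0,"dy":0,"dz":1,"wx":0,"wy":0,"wz":0,"claw":100},{"dx":0,"dy":0,"dz":0,"wx":0,"wy":0,"wz":0,"claw":100}]' | sed -n 2,4p
python3 -m handwheel '[{"dx":0,"dy":0,"dz":0,"wx":0,"wy":0,"wz":0,"claw":0},{"dx":0,"dy":0,"dz":0,"wx":0,"wy":0,"wz":0,"claw":0},{"dx":0,"dy":0,"dz":0,"wx":0,"wy":0,"wz":0,"claw":0},{"dx":0,"dy":0,"dz":0,"wx":0,"wy":0,"wz":0,"claw":0},{"dx":0,"dy":0,"dz":0,"wx":0,"wy":0,"wz":0,"claw":0}]' 30
```

```text
position: [0.4309, -0.1517, -0.0171]
tool_rot: [-3.141, -0.0, 1.2]
force: [-0.2, -0.4, 0.1]
clock: 20.55
position: [0.4312, -0.1519, -0.0164]
tool_rot: [3.141, 0.0, 1.2]
force: [-1.1, 0.5, 9.7]
grip_width: 0.0229
finger_force: 29.7
```

```bash

python3 -m handwheel '[{"dx":0,"dy":0,"dz":-0.5,"wx":0,"wy":0,"wz":0,"claw":0},{"dx":0,"dy":0,"dz":-3,"wx":0,"wy":0,"wz":0,"claw":0},{"dx":0,"dy":0,"dz":-4,"wx":0,"wy":0,"wz":0,"claw":0},{"dx":0,"dy":0,"dz":-4,"wx":0,"wy":0,"wz":0,"claw":0},{"dx":1.3,"dy":4.7,"dz":0,"wx":0,"wy":0,"wz":0,"claw":0},{"dx":1.2,"dy":4.7,"dz":0,"wx":0,"wy":0,"wz":0,"claw":0},{"dx":1.2,"dy":4.8,"dz":0,"wx":0,"wy":0,"wz":0,"claw":0},{"dx":1.3,"dy":4.7,"dz":0,"wx":0,"wy":0,"wz":0,"claw":0}]' 30 | sed -n 2,4p
python3 -m handwheel '[{"dx":0,"dy":0,"dz":0,"wx":0,"wy":0,"wz":-0.13,"claw":0},{"dx":0,"dy":0,"dz":0,"wx":0,"wy":0,"wz":-0.12,"claw":0},{"dx":0,"dy":0,"dz":0,"wx":0,"wy":0,"wz":0,"claw":0},{"dx":0,"dy":0,"dz":0,"wx":0,"wy":0,"wz":0,"claw":0}]'
python3 - <<'E'
from h import *
go(.626,-.174,.03,1.452)
import pickle
fs={n:optics.grab_frame(n) for n in("side","top")}; pickle.dump(fs,open("fs8.pkl","wb"))
for n in fs:
    for d in optics.masks_of("plug_a_mid",n):
        v,u=np.nonzero(d["region"]); print(n,round(d["p"],2),np.round(d["rect"],1))
    for z in (.13,): print(proj(fs[n],np.r_[monitor.observe()["position"][:2],z])[0])
E
```

```text
position: [0.6267, -0.174, 0.0985]
tool_rot: [3.142, -0.0, 1.199]
force: [-0.6, 0.2, 0.3]
clock: 22.05
position: [0.6252, -0.1738, 0.0984]
tool_rot: [-3.142, 0.0, 1.447]
force: [-0.6, -0.2, -1.2]
grip_width: 0.0232
finger_force: 29.7
t 22.05 pos [ 0.6252 -0.1738  0.0984] rpy [-3.142  0.     1.447] q7 -0.22 gw 0.0232 F [-0.6 -0.2 -1.2]
shift before turn cm [-0.01  0.09  6.84] | turn [-0.      0.     -0.0052] | shift after turn [-0.01  0.09  6.84]
side 0.68 [278.9 261.   16.1  16.8]
side 0.49 [237.8 254.9  15.5  18. ]
side 0.49 [248.7 283.   15.   16.8]
side 0.49 [281.9 289.3  18.9  20. ]
[245.51556109 135.93241679]
top 0.72 [219.7 246.1  17.7  14. ]
top 0.71 [188.9 263.2  18.1  10.3]
top 0.52 [189.2 230.6  17.2   9.8]
[345.40608138 146.10877761]
```

```bash

python3 -m handwheel '[{"dx":0,"dy":0.1,"dz":3.5,"wx":0,"wy":0,"wz":0,"claw":0},{"dx":0,"dy":0,"dz":3.5,"wx":0,"wy":0,"wz":0,"claw":0},{"dx":0,"dy":0,"dz":2,"wx":0,"wy":0,"wz":0,"claw":0},{"dx":0,"dy":0,"dz":1,"wx":0,"wy":0,"wz":0,"claw":0},{"dx":0,"dy":0,"dz":0.6,"wx":0,"wy":0,"wz":0,"claw":0},{"dx":0,"dy":0,"dz":0,"wx":0,"wy":0,"wz":0,"claw":0},{"dx":0,"dy":0,"dz":0,"wx":0,"wy":0,"wz":0,"claw":0}]'| sed -n 2,4p
python3 -m handwheel '[{"dx":0,"dy":0,"dz":0.2,"wx":0,"wy":0,"wz":0,"claw":0},{"dx":0,"dy":0,"dz":0,"wx":0,"wy":0,"wz":0,"claw":0}]'| sed -n 2,4p
python3 -m handwheel '[{"dx":0,"dy":0,"dz":0.2,"wx":0,"wy":0,"wz":0,"claw":0},{"dx":0,"dy":0,"dz":0,"wx":0,"wy":0,"wz":0,"claw":0}]'| sed -n 2,4p
python3 -m handwheel '[{"dx":0,"dy":0,"dz":0.1,"wx":0,"wy":0,"wz":0,"claw":0},{"dx":0,"dy":0,"dz":0,"wx":0,"wy":0,"wz":0,"claw":0}]'| sed -n 2,4p
```

```text
position: [0.6268, -0.174, -0.007]
tool_rot: [3.141, 0.0, 1.45]
force: [1.2, 0.2, 0.4]
position: [0.6263, -0.1739, -0.0097]
tool_rot: [3.141, 0.0, 1.45]
force: [-0.2, -0.4, 0.2]
position: [0.6262, -0.1738, -0.012]
tool_rot: [-3.141, -0.0, 1.45]
force: [0.1, 0.3, 0.7]
position: [0.6263, -0.1738, -0.0129]
tool_rot: [-3.141, -0.0, 1.45]
force: [1.0, 0.7, -0.4]
```

```bash

python3 -m handwheel '[{"dx":0,"dy":0,"dz":0.1,"wx":0,"wy":0,"wz":0,"claw":0},{"dx":0,"dy":0,"dz":0,"wx":0,"wy":0,"wz":0,"claw":0}]'| sed -n 2,4p
python3 -m handwheel '[{"dx":0,"dy":0,"dz":0.1,"wx":0,"wy":0,"wz":0,"claw":0},{"dx":0,"dy":0,"dz":0,"wx":0,"wy":0,"wz":0,"claw":0}]'| sed -n 2,4p
```

```text
position: [0.6264, -0.1739, -0.0133]
tool_rot: [3.141, 0.0, 1.45]
force: [-2.6, 0.7, 8.4]
position: [0.6265, -0.1739, -0.0134]
tool_rot: [3.141, 0.0, 1.45]
force: [-7.9, 0.1, 23.9]
```

```bash

python3 -m handwheel '[{"dx":0,"dy":0,"dz":-0.2,"wx":0,"wy":0,"wz":0,"claw":28},{"dx":0,"dy":0,"dz":0,"wx":0,"wy":0,"wz":0,"claw":34},{"dx":0,"dy":0,"dz":0,"wx":0,"wy":0,"wz":0,"claw":45},{"dx":0,"dy":0,"dz":0,"wx":0,"wy":0,"wz":0,"claw":45},{"dx":0,"dy":0,"dz":-1,"wx":0,"wy":0,"wz":0,"claw":45},{"dx":0,"dy":0,"dz":-3,"wx":0,"wy":0,"wz":0,"claw":45},{"dx":0,"dy":0,"dz":-4,"wx":0,"wy":0,"wz":0,"claw":60},{"dx":0,"dy":0,"dz":-3.5,"wx":0,"wy":0,"wz":0,"claw":100}]'
python3 - <<'E'
from h import *
import pickle
fs={n:optics.grab_frame(n) for n in("side","top")}; pickle.dump(fs,open("fs9.pkl","wb"))
MODELS["plug"]=[box(-.02,.02,-.012,.012,.003,.023)]
for n in fs:
    print(n,proj(fs[n],[.6263,-.1808,.02])[0])
    for d in optics.masks_of("plug_a_mid",n): print(n,round(d["p"],2),np.round(d["rect"],1))
E
```

```text
clock: 25.38
position: [0.6265, -0.1738, 0.1043]
tool_rot: [3.141, 0.0, 1.45]
force: [-0.4, -0.5, 0.2]
grip_width: 0.0676
finger_force: 0.0
side [246.98482545 164.27449878]
side 0.72 [244.1 283.4  19.5  18. ]
side 0.65 [282.1 289.4  18.   19.1]
side 0.53 [236.  254.5  18.8  21.3]
side 0.53 [282.8 261.1  15.   17.7]
top [342.47097184 158.91874863]
top 0.68 [218.9 247.6  18.6  13.2]
top 0.57 [217.2 209.7   6.2  14.8]
top 0.48 [187.2 230.   19.3  12.3]
```

```bash

python3 -m handwheel '[{"dx":3.5,"dy":-4.5,"dz":0,"wx":0,"wy":0,"wz":0,"claw":100},{"dx":3.5,"dy":-4.5,"dz":0,"wx":0,"wy":0,"wz":0,"claw":100},{"dx":3.5,"dy":-4.5,"dz":0,"wx":0,"wy":0,"wz":0,"claw":100},{"dx":3.6,"dy":-4.6,"dz":0,"wx":0,"wy":0,"wz":0,"claw":100},{"dx":3.6,"dy":-4.6,"dz":0,"wx":0,"wy":0,"wz":0,"claw":100},{"dx":0,"dy":0,"dz":0,"wx":0,"wy":0,"wz":-0.1,"claw":100},{"dx":0,"dy":0,"dz":0,"wx":0,"wy":0,"wz":-0.09,"claw":100},{"dx":0,"dy":0,"dz":0,"wx":0,"wy":0,"wz":0,"claw":100}]' 30 | head -3
python3 - <<'E'
from h import *
go(.4228,.0295,-.014,1.642)
import pickle
fs={n:optics.grab_frame(n) for n in("side","top")}; pickle.dump(fs,open("fs10.pkl","wb"))
o=np.zeros((400,800,3),np.uint8)
f=fs["side"]
for i,(X) in enumerate(([.6263,-.1808,.02],[.4228,.0225,.05])):
    u,v=np.round(proj(f,X)[0]).astype(int); u-=40;v-=45
    c=np.clip(1.6*cv2.resize(f["frame"][v:v+80,u:u+80],(400,400),interpolation=cv2.INTER_CUBIC).astype(float),0,255).astype(np.uint8)
    cv2.drawMarker(c,tuple((5*(proj(f,[X[0],X[1],.013])[0]-[u,v]+.5)).astype(int)),(0,0,255),0,12)
    o[:,400*i:400*i+400]=c
cv2.imwrite("pics/m10.png",o)
E
```

```text
clock: 26.58
position: [0.4219, 0.0292, 0.1017]
tool_rot: [-3.14, -0.0, 1.639]
t 26.57 pos [0.4219 0.0292 0.1017] rpy [-3.14  -0.     1.639] q7 -0.49 gw 0.0854 F [ 0.  -0.8  0.1]
shift before turn cm [ 0.02  0.11 11.57] | turn [-0.0011 -0.0003 -0.0026] | shift after turn [ 0.02  0.1  11.57]
```

View pics/m10.png

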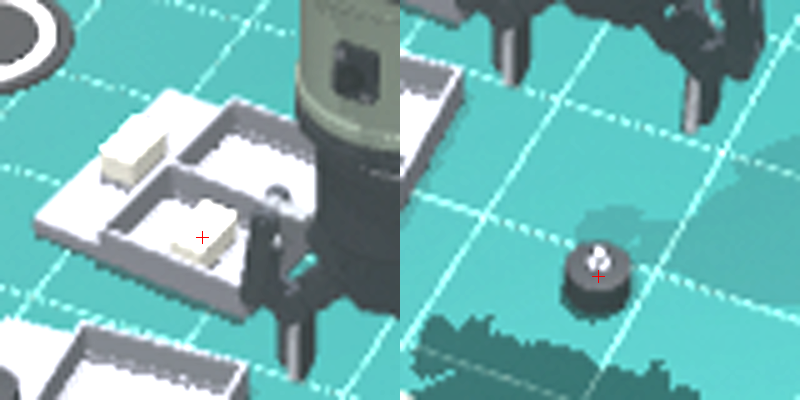

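The left crop shows plug B flat in the +y bay at (207,232), on the predicted mark. The right crop has the fingers (510,85)/(690,130) centred over motor B at (598,275). Descend and grip.

```bash

python3 -m handwheel '[{"dx":0,"dy":0.1,"dz":4,"wx":0,"wy":0,"wz":0,"claw":100},{"dx":0,"dy":0,"dz":3.5,"wx":0,"wy":0,"wz":0,"claw":100},{"dx":0,"dy":0,"dz":2.5,"wx":0,"wy":0,"wz":0,"claw":100},{"dx":0,"dy":0,"dz":1.3,"wx":0,"wy":0,"wz":0,"claw":100},{"dx":0,"dy":0,"dz":0.5,"wx":0,"wy":0,"wz":0,"claw":100},{"dx":0,"dy":0,"dz":0,"wx":0,"wy":0,"wz":0,"claw":100}]' | sed -n 2,4p
python3 -m handwheel '[{"dx":0,"dy":0,"dz":0,"wx":0,"wy":0,"wz":0,"claw":0},{"dx":0,"dy":0,"dz":0,"wx":0,"wy":0,"wz":0,"claw":0},{"dx":0,"dy":0,"dz":0,"wx":0,"wy":0,"wz":0,"claw":0},{"dx":0,"dy":0,"dz":0,"wx":0,"wy":0,"wz":0,"claw":0},{"dx":0,"dy":0,"dz":0,"wx":0,"wy":0,"wz":0,"claw":0}]' 30
```

```text
position: [0.4236, 0.0294, -0.0155]
tool_rot: [3.141, 0.0, 1.639]
force: [0.1, 0.5, -0.3]
clock: 28.05
position: [0.4236, 0.0293, -0.0153]
tool_rot: [3.141, 0.0, 1.64]
force: [-1.8, -0.8, 11.8]
grip_width: 0.0336
finger_force: 28.6
```

```bash

python3 -m handwheel '[{"dx":0,"dy":0,"dz":-0.5,"wx":0,"wy":0,"wz":0,"claw":0},{"dx":0,"dy":0,"dz":-0.5,"wx":0,"wy":0,"wz":0,"claw":0},{"dx":0,"dy":0,"dz":-1,"wx":0,"wy":0,"wz":0,"claw":0},{"dx":0,"dy":0,"dz":0,"wx":0,"wy":0,"wz":0,"claw":0}]' 30
python3 - <<'E'
from h import *
import pickle
fs={n:optics.grab_frame(n) for n in("side","top")}; pickle.dump(fs,open("fs11.pkl","wb"))
s=monitor.observe()["position"]
for n in fs:
    print(n,proj(fs[n],s+[0,-.007,.025])[0].round(1))
    for d in optics.masks_of("motor_a_mid",n): print(n,round(d["p"],2),np.round(d["rect"],1))
for n,f in fs.items():
    u,v=np.round(proj(f,s+[0,-.007,.025])[0]).astype(int)
    g=f["frame"][v-14:v+16:2,u-14:u+16:2].astype(int); print(n); print(g.max(2))
E
```

```text
clock: 28.55
position: [0.4238, 0.0293, 0.005]
tool_rot: [3.14, -0.0, 1.639]
force: [-0.6, -0.5, -0.7]
grip_width: 0.0338
finger_force: 29.9
side [283.1 228.4]
top [268.6 230.1]
top 0.48 [174.1 128.7  58.6  56.8]
side
[[ 51  51  48  49  59 129 128 128 128  48  47  44  47  50 128]
 [127  50  50  47  44 129 128 128 128  63  48  47  47  71  71]
 [129  67  76  66  43 129 129 128 129 128  48  47  46  47  49]
 [129  67  99  62  43 128 129 110 128 128  48  48  46  48  48]
 [128  68 100  46  42  73  66 139  67  74  79  48  46  59  47]
 [155 109 100  44  57  68  91 110 159  69 107  57  46  93 110]
 [128 128 116  43  46  48  60  85  96  71 108  48  47 106 115]
 [129 129 113  88  45  49  50  51  53  48 117  48  46 114 157]
 [128 129 114 114  43  45  50  51  48  43 116  60  93 115 117]
 [129 129 130 114  72  45  44  45  42  44  77 113 136 159 114]
 [130 129 130 130  69  50  43  45  44  51 113 115 135 115 114]
 [129  84  83  74  74  60  59  59  59  59 115 115 141 115 115]
 [ 84  74  74  74  74  74  60  59  60  59 115 157 115 115 115]
 [ 74  75  74  74  73  74  74  73  72  73  74 139 115 115 114]

[... 313 characters left out ...]
2 159]
 [ 33  20  27  39  90 159 158 159 159 158 162 161 162 166 161]
 [ 40  30  25  37  67 151 156 161 159 160 160 163 163 164 164]
 [ 32  37  29  47  50 131 166 162 161 161 161 163 167 161 169]
 [ 28  39  22  36  41 114 166 165 165 165 165 164 165 166 167]
 [ 29  34  27  32  40  79 160 168 165 167 168 170 169 168 173]
 [ 29  37  38  25  30  60 154 169 168 170 169 168 174 173 173]
 [ 30  32  44  25  37  46 134 173 173 175 174 176 173 173 180]
 [ 29  31  43  28  44  47 108 174 175 177 175 181 179 179 181]
 [ 29  33  41  31  39  43  82 174 180 180 182 184 184 184 185]
 [ 33  26  38  50  30  40  63 161 183 183 185 189 188 188 189]
 [ 28  28  37  55  33  44  46 149 190 185 188 191 190 192 188]]
```

```bash

python3 -m handwheel '[{"dx":0,"dy":0,"dz":-3,"wx":0,"wy":0,"wz":0,"claw":0},{"dx":0,"dy":0,"dz":-4,"wx":0,"wy":0,"wz":0,"claw":0},{"dx":-2.4,"dy":5.7,"dz":-1,"wx":0,"wy":0,"wz":0,"claw":0},{"dx":-2.4,"dy":5.7,"dz":0,"wx":0,"wy":0,"wz":0,"claw":0},{"dx":-2.4,"dy":5.7,"dz":0,"wx":0,"wy":0,"wz":0,"claw":0},{"dx":0,"dy":0,"dz":0,"wx":0,"wy":0,"wz":0,"claw":0},{"dx":0,"dy":0,"dz":0,"wx":0,"wy":0,"wz":0,"claw":0}]' 30
python3 -c "
from h import *
go(.599,-.0314,-.005,1.642)"
```

```text
clock: 29.62
position: [0.5978, -0.0303, 0.0834]
tool_rot: [-3.14, -0.0, 1.64]
force: [-0.3, 0.0, -1.1]
grip_width: 0.0336
finger_force: 30.1
t 29.62 pos [ 0.5978 -0.0303  0.0834] rpy [-3.14 -0.    1.64] q7 -0.33 gw 0.0336 F [-0.3  0.  -1.1]
shift before turn cm [-0.13  0.12  8.84] | turn [-0.0016 -0.0004 -0.0019] | shift after turn [-0.12  0.11  8.84]
```

```bash

python3 -m handwheel '[{"dx":-0.1,"dy":0.1,"dz":3,"wx":0,"wy":0,"wz":0,"claw":0},{"dx":0,"dy":0,"dz":3,"wx":0,"wy":0,"wz":0,"claw":0},{"dx":0,"dy":0,"dz":1.8,"wx":0,"wy":0,"wz":0,"claw":0},{"dx":0,"dy":0,"dz":0.8,"wx":0,"wy":0,"wz":0,"claw":0},{"dx":0,"dy":0,"dz":0.3,"wx":0,"wy":0,"wz":0,"claw":0},{"dx":0,"dy":0,"dz":0,"wx":0,"wy":0,"wz":0,"claw":0},{"dx":0,"dy":0,"dz":0,"wx":0,"wy":0,"wz":0,"claw":0}]'| sed -n 2,4p
python3 -m handwheel '[{"dx":0,"dy":0,"dz":0.2,"wx":0,"wy":0,"wz":0,"claw":0},{"dx":0,"dy":0,"dz":0,"wx":0,"wy":0,"wz":0,"claw":0}]'| sed -n 2,4p
python3 -m handwheel '[{"dx":0,"dy":0,"dz":0.2,"wx":0,"wy":0,"wz":0,"claw":0},{"dx":0,"dy":0,"dz":0,"wx":0,"wy":0,"wz":0,"claw":0}]'| sed -n 2,4p
python3 -m handwheel '[{"dx":0,"dy":0,"dz":0.1,"wx":0,"wy":0,"wz":0,"claw":0},{"dx":0,"dy":0,"dz":0,"wx":0,"wy":0,"wz":0,"claw":0}]'| sed -n 2,4p
```

```text
position: [0.6002, -0.0316, -0.0042]
tool_rot: [3.141, 0.0, 1.64]
force: [-0.4, 0.8, -1.4]
position: [0.5998, -0.0316, -0.0068]
tool_rot: [-3.142, 0.0, 1.64]
force: [0.8, -0.7, -0.7]
position: [0.5997, -0.0316, -0.009]
tool_rot: [-3.141, -0.0, 1.64]
force: [0.1, -0.8, -0.4]
position: [0.5998, -0.0316, -0.0099]
tool_rot: [-3.141, -0.0, 1.64]
force: [0.9, -0.5, -0.3]
```

```bash

python3 -m handwheel '[{"dx":0,"dy":0,"dz":0.1,"wx":0,"wy":0,"wz":0,"claw":0},{"dx":0,"dy":0,"dz":0,"wx":0,"wy":0,"wz":0,"claw":0}]'| sed -n 2,4p
python3 -m handwheel '[{"dx":0,"dy":0,"dz":0.1,"wx":0,"wy":0,"wz":0,"claw":0},{"dx":0,"dy":0,"dz":0,"wx":0,"wy":0,"wz":0,"claw":0}]'| sed -n 2,4p
```

```text
position: [0.5998, -0.0316, -0.0109]
tool_rot: [-3.141, -0.0, 1.64]
force: [-0.5, -1.0, -1.2]
position: [0.5998, -0.0315, -0.0119]
tool_rot: [-3.141, -0.0, 1.64]
force: [-0.5, 0.2, 0.1]
```

```bash

python3 -m handwheel '[{"dx":0,"dy":0,"dz":0.1,"wx":0,"wy":0,"wz":0,"claw":0},{"dx":0,"dy":0,"dz":0,"wx":0,"wy":0,"wz":0,"claw":0}]'| sed -n 2,4p
```

```text
position: [0.5999, -0.0316, -0.0123]
tool_rot: [3.141, 0.0, 1.64]
force: [-4.2, -0.4, 12.0]
```

```bash

python3 -m handwheel '[{"dx":0,"dy":0,"dz":-0.1,"wx":0,"wy":0,"wz":0,"claw":42},{"dx":0,"dy":0,"dz":0,"wx":0,"wy":0,"wz":0,"claw":46},{"dx":0,"dy":0,"dz":0,"wx":0,"wy":0,"wz":0,"claw":55},{"dx":0,"dy":0,"dz":0,"wx":0,"wy":0,"wz":0,"claw":55},{"dx":0,"dy":0,"dz":-1,"wx":0,"wy":0,"wz":0,"claw":55},{"dx":0,"dy":0,"dz":-3,"wx":0,"wy":0,"wz":0,"claw":55},{"dx":0,"dy":0,"dz":-4,"wx":0,"wy":0,"wz":0,"claw":60},{"dx":0,"dy":0,"dz":-3,"wx":0,"wy":0,"wz":0,"claw":100}]' | sed -n 2,5p
python3 -m handwheel '[{"dx":5.2,"dy":-3,"dz":0,"wx":0,"wy":0,"wz":0,"claw":100},{"dx":5.2,"dy":-3.1,"dz":0,"wx":0,"wy":0,"wz":0,"claw":100},{"dx":5.2,"dy":-3.1,"dz":0,"wx":0,"wy":0,"wz":0,"claw":100},{"dx":5.1,"dy":-3,"dz":0,"wx":0,"wy":0,"wz":0,"claw":100},{"dx":0,"dy":0,"dz":0,"wx":0,"wy":0,"wz":-0.17,"claw":100},{"dx":0,"dy":0,"dz":0,"wx":0,"wy":0,"wz":-0.17,"claw":100},{"dx":0,"dy":0,"dz":0,"wx":0,"wy":0,"wz":-0.17,"claw":100},{"dx":0,"dy":0,"dz":0,"wx":0,"wy":0,"wz":-0.17,"claw":100}]' | sed -n 2,4p
python3 -m handwheel '[{"dx":0,"dy":0,"dz":0,"wx":0,"wy":0,"wz":-0.17,"claw":100},{"dx":0,"dy":0,"dz":0,"wx":0,"wy":0,"wz":-0.17,"claw":100},{"dx":0,"dy":0,"dz":0,"wx":0,"wy":0,"wz":-0.17,"claw":100},{"dx":0,"dy":0,"dz":0,"wx":0,"wy":0,"wz":0,"claw":100},{"dx":0,"dy":0,"dz":0,"wx":0,"wy":0,"wz":0,"claw":100}]' | sed -n 2,4p
python3 - <<'E'
from h import *
go(.4645,.166,-.015,2.858)
import pickle
fs={n:optics.grab_frame(n) for n in("side","top")}; pickle.dump(fs,open("fs12.pkl","wb"))
for n in fs:
    print(n,"bay motor",proj(fs[n],[.599,-.0384,.013])[0].round(1))
    for d in optics.masks_of("motor_a_mid",n): print(n,round(d["p"],2),np.round(d["rect"],1))
MODELS["motor"]=[cyl(.018,.003,.023)]
u,v=np.round(proj(fs["side"],[.599,-.0384,.02])[0]).astype(int)
print(fs["side"]["frame"][v-12:v+12:2,u-12:u+13:2].max(2))
# refit plug A
print(fit(fs,"plug",.4645,.159,-.284,("side",)).round(4))
E
```

```text
position: [0.6001, -0.0315, 0.1005]
tool_rot: [3.14, 0.0, 1.64]
force: [0.7, -0.3, 0.3]
grip_width: 0.0678
position: [0.464, 0.1666, 0.0988]
tool_rot: [3.141, 0.001, 2.326]
force: [0.5, -0.1, 0.4]
position: [0.4639, 0.1664, 0.0984]
tool_rot: [-3.142, 0.0, 2.826]
force: [0.8, -0.2, 0.1]
t 34.62 pos [0.4639 0.1664 0.0984] rpy [-3.142  0.     2.826] q7 0.23 gw 0.0853 F [ 0.8 -0.2  0.1]
shift before turn cm [-0.06 -0.02 11.34] | turn [-0.      0.0003 -0.0324] | shift after turn [-0.07 -0.02 11.34]
side bay motor [233.7 198.7]
side 0.56 [218.6 146.2  62.9  26.2]
top bay motor [291.2 168.8]
top 0.51 [283.8 163.4  12.1  10.9]
[[162  88  45  50  49  52  56  56  49  49  49  51  49]
 [ 72  82  44  47  48  48  50  49  50  51  50  50  50]
 [ 71 115  48  49  55  50  48  49  48  48  48  48  48]
 [ 77 158  60  49  48  49  47  48  48  49  51  52  50]
 [162 192  80  49  49  48  49  48  48  49  48  48  49]
 [165 191 115  50  50  48  49  48  49  48  49  48  48]
 [192 192 187  47  51  50  50  48  49  49  49  48  48]
 [192 192 191  49  49  50  50  50  48  48  49  48  49]
 [192 191 190  45  50  50  49  51  51  48  48  48  49]
 [124 170 191 102  50  51  50  50  51  49  49  49  49]
 [ 88  88  92  94  49  51  50  50  48  50  49  48  48]
 [ 88  88  88  61  58  51  53  49  47  47  47  48  46]]
[ 0.4642  0.1581 -0.2859  0.456 ]
```

Motor B shows at top px (290,169), where predicted in its bay. Now plug A.

```bash

python3 -m handwheel '[{"dx":0,"dy":0,"dz":4,"wx":0,"wy":0,"wz":-0.032,"claw":100},{"dx":0,"dy":0,"dz":3.5,"wx":0,"wy":0,"wz":0,"claw":100},{"dx":0,"dy":0,"dz":2.3,"wx":0,"wy":0,"wz":0,"claw":100},{"dx":0,"dy":0,"dz":1,"wx":0,"wy":0,"wz":0,"claw":100},{"dx":0,"dy":0,"dz":0.5,"wx":0,"wy":0,"wz":0,"claw":100},{"dx":0,"dy":0,"dz":0,"wx":0,"wy":0,"wz":0,"claw":100}]' | sed -n 2,4p
python3 -m handwheel '[{"dx":0,"dy":0,"dz":0,"wx":0,"wy":0,"wz":0,"claw":0},{"dx":0,"dy":0,"dz":0,"wx":0,"wy":0,"wz":0,"claw":0},{"dx":0,"dy":0,"dz":0,"wx":0,"wy":0,"wz":0,"claw":0},{"dx":0,"dy":0,"dz":0,"wx":0,"wy":0,"wz":0,"claw":0},{"dx":0,"dy":0,"dz":0,"wx":0,"wy":0,"wz":0,"claw":0}]' 30
```

```text
position: [0.4641, 0.1666, -0.0144]
tool_rot: [3.141, 0.0, 2.861]
force: [-0.3, -0.4, -0.1]
clock: 36.2
position: [0.464, 0.1665, -0.0145]
tool_rot: [3.142, 0.0, 2.862]
force: [-1.8, -0.8, 7.4]
grip_width: 0.023
finger_force: 29.1
```

```bash

python3 -m handwheel '[{"dx":0,"dy":0,"dz":-0.5,"wx":0,"wy":0,"wz":0,"claw":0},{"dx":0,"dy":0,"dz":-3,"wx":0,"wy":0,"wz":0,"claw":0},{"dx":0,"dy":0,"dz":-4,"wx":0,"wy":0,"wz":0,"claw":0},{"dx":0,"dy":0,"dz":-3.5,"wx":0,"wy":0,"wz":0,"claw":0},{"dx":-3.3,"dy":-4.4,"dz":0,"wx":0,"wy":0,"wz":0,"claw":0},{"dx":-3.3,"dy":-4.4,"dz":0,"wx":0,"wy":0,"wz":0,"claw":0},{"dx":-3.3,"dy":-4.5,"dz":0,"wx":0,"wy":0,"wz":0,"claw":0},{"dx":-3.3,"dy":-4.5,"dz":0,"wx":0,"wy":0,"wz":0,"claw":0}]' 30 | sed -n 2,4p
python3 -m handwheel '[{"dx":-3.3,"dy":-4.4,"dz":0,"wx":0,"wy":0,"wz":0,"claw":0},{"dx":-3.2,"dy":-4.4,"dz":0,"wx":0,"wy":0,"wz":0,"claw":0},{"dx":-3.2,"dy":-4.4,"dz":0,"wx":0,"wy":0,"wz":0,"claw":0},{"dx":-3.2,"dy":-4.5,"dz":0,"wx":0,"wy":0,"wz":0,"claw":0},{"dx":0,"dy":0,"dz":0,"wx":0,"wy":0,"wz":0.17,"claw":0},{"dx":0,"dy":0,"dz":0,"wx":0,"wy":0,"wz":0.17,"claw":0},{"dx":0,"dy":0,"dz":0,"wx":0,"wy":0,"wz":0.17,"claw":0},{"dx":0,"dy":0,"dz":0,"wx":0,"wy":0,"wz":0.17,"claw":0}]' | sed -n 2,4p
python3 -m handwheel '[{"dx":0,"dy":0,"dz":0,"wx":0,"wy":0,"wz":0.17,"claw":0},{"dx":0,"dy":0,"dz":0,"wx":0,"wy":0,"wz":0.17,"claw":0},{"dx":0,"dy":0,"dz":0,"wx":0,"wy":0,"wz":0.17,"claw":0},{"dx":0,"dy":0,"dz":0,"wx":0,"wy":0,"wz":0.17,"claw":0},{"dx":0,"dy":0,"dz":0,"wx":0,"wy":0,"wz":0.05,"claw":0},{"dx":0,"dy":0,"dz":0,"wx":0,"wy":0,"wz":0,"claw":0},{"dx":0,"dy":0,"dz":0,"wx":0,"wy":0,"wz":0,"claw":0}]'
python3 -c "
from h import *
go(.6173,-.2469,-.005,1.452)"
```

```text
position: [0.542, -0.0428, 0.0956]
tool_rot: [3.141, 0.0, 2.862]
force: [0.7, 0.6, -0.9]
position: [0.6165, -0.2466, 0.0953]
tool_rot: [3.141, -0.0, 2.176]
force: [-0.2, 1.1, 0.0]
clock: 39.08
position: [0.6166, -0.2467, 0.0952]
tool_rot: [-3.142, -0.0, 1.453]
force: [0.2, 0.4, 0.2]
grip_width: 0.0227
finger_force: 29.6
t 39.08 pos [ 0.6166 -0.2467  0.0952] rpy [-3.142 -0.     1.453] q7 -0.12 gw 0.0227 F [0.2 0.4 0.2]
shift before turn cm [-0.02  0.07 10.02] | turn [-0.0001 -0.0002  0.0013] | shift after turn [-0.02  0.07 10.02]
```

```bash

python3 -m handwheel '[{"dx":0,"dy":0.1,"dz":3.5,"wx":0,"wy":0,"wz":0,"claw":0},{"dx":0,"dy":0,"dz":3.5,"wx":0,"wy":0,"wz":0,"claw":0},{"dx":0,"dy":0,"dz":2,"wx":0,"wy":0,"wz":0,"claw":0},{"dx":0,"dy":0,"dz":0.8,"wx":0,"wy":0,"wz":0,"claw":0},{"dx":0,"dy":0,"dz":0.5,"wx":0,"wy":0,"wz":0,"claw":0},{"dx":0,"dy":0,"dz":0,"wx":0,"wy":0,"wz":0,"claw":0},{"dx":0,"dy":0,"dz":0,"wx":0,"wy":0,"wz":0,"claw":0}]'| sed -n 2,4p
python3 -m handwheel '[{"dx":0,"dy":0,"dz":0.1,"wx":0,"wy":0,"wz":0,"claw":0},{"dx":0,"dy":0,"dz":0,"wx":0,"wy":0,"wz":0,"claw":0}]'| sed -n 2,4p
python3 -m handwheel '[{"dx":0,"dy":0,"dz":0.1,"wx":0,"wy":0,"wz":0,"claw":0},{"dx":0,"dy":0,"dz":0,"wx":0,"wy":0,"wz":0,"claw":0}]'| sed -n 2,4p
python3 -m handwheel '[{"dx":0,"dy":0,"dz":0.1,"wx":0,"wy":0,"wz":0,"claw":0},{"dx":0,"dy":0,"dz":0,"wx":0,"wy":0,"wz":0,"claw":0}]'| sed -n 2,4p
```

```text
position: [0.6181, -0.2471, -0.007]
tool_rot: [3.141, 0.0, 1.452]
force: [0.5, 0.1, -0.4]
position: [0.6177, -0.2469, -0.0087]
tool_rot: [3.141, 0.0, 1.452]
force: [0.5, -0.0, -0.7]
position: [0.6176, -0.2468, -0.0099]
tool_rot: [-3.141, -0.0, 1.452]
force: [0.0, 0.8, 0.0]
position: [0.6176, -0.2468, -0.0109]
tool_rot: [-3.141, -0.0, 1.452]
force: [0.2, -0.1, -0.1]
```

```bash

python3 -m handwheel '[{"dx":0,"dy":0,"dz":0.1,"wx":0,"wy":0,"wz":0,"claw":0},{"dx":0,"dy":0,"dz":0,"wx":0,"wy":0,"wz":0,"claw":0}]'| sed -n 2,4p
```

```text
position: [0.6177, -0.2469, -0.0115]
tool_rot: [3.141, 0.0, 1.452]
force: [-2.4, 0.5, 6.0]
```

```bash

python3 -m handwheel '[{"dx":0,"dy":0,"dz":-0.1,"wx":0,"wy":0,"wz":0,"claw":28},{"dx":0,"dy":0,"dz":0,"wx":0,"wy":0,"wz":0,"claw":34},{"dx":0,"dy":0,"dz":0,"wx":0,"wy":0,"wz":0,"claw":45},{"dx":0,"dy":0,"dz":0,"wx":0,"wy":0,"wz":0,"claw":45},{"dx":0,"dy":0,"dz":-1,"wx":0,"wy":0,"wz":0,"claw":45},{"dx":0,"dy":0,"dz":-3,"wx":0,"wy":0,"wz":0,"claw":45},{"dx":0,"dy":0,"dz":-4,"wx":0,"wy":0,"wz":0,"claw":60},{"dx":0,"dy":0,"dz":-3.2,"wx":0,"wy":0,"wz":0,"claw":100}]' | sed -n 2,5p
python3 -m handwheel '[{"dx":5.2,"dy":-2.2,"dz":0,"wx":0,"wy":0,"wz":0,"claw":100},{"dx":5.2,"dy":-2.2,"dz":0,"wx":0,"wy":0,"wz":0,"claw":100},{"dx":5.2,"dy":-2.2,"dz":0,"wx":0,"wy":0,"wz":0,"claw":100},{"dx":5.2,"dy":-2.2,"dz":0,"wx":0,"wy":0,"wz":0,"claw":100},{"dx":5.2,"dy":-2.2,"dz":0,"wx":0,"wy":0,"wz":0,"claw":100},{"dx":5.2,"dy":-2.2,"dz":0,"wx":0,"wy":0,"wz":0,"claw":100},{"dx":5.2,"dy":-2.2,"dz":0,"wx":0,"wy":0,"wz":0,"claw":100},{"dx":5.2,"dy":-2.2,"dz":0,"wx":0,"wy":0,"wz":0,"claw":100}]' | sed -n 2,4p
python3 -m handwheel '[{"dx":5.2,"dy":-2.2,"dz":0,"wx":0,"wy":0,"wz":0,"claw":100},{"dx":5.1,"dy":-2.2,"dz":0,"wx":0,"wy":0,"wz":0,"claw":100},{"dx":0,"dy":0,"dz":0,"wx":0,"wy":0,"wz":-0.1,"claw":100},{"dx":0,"dy":0,"dz":0,"wx":0,"wy":0,"wz":-0.09,"claw":100},{"dx":0,"dy":0,"dz":0,"wx":0,"wy":0,"wz":0,"claw":100},{"dx":0,"dy":0,"dz":0,"wx":0,"wy":0,"wz":0,"claw":100}]' | sed -n 2,4p
python3 - <<'E'
from h import *
go(.461,.2945,-.015,1.642)
import pickle
fs={n:optics.grab_frame(n) for n in("side","top")}; pickle.dump(fs,open("fs13.pkl","wb"))
MODELS["motor"]=[cyl(.018,0,.02)]
print(fit(fs,"motor",.4627,.2884,0,("side",)).round(4))
for n in fs:
    print(n,[proj(fs[n],X)[0].round(1) for X in([.6261,-.1805,.02],[.6173,-.2539,.02])])
    for d in optics.masks_of("plug_a_mid",n): print(n,round(d["p"],2),np.round(d["rect"],1))
E
```

```text
position: [0.6179, -0.2469, 0.1035]
tool_rot: [3.14, 0.0, 1.452]
force: [0.8, -0.2, -0.5]
grip_width: 0.0677
position: [0.4918, 0.1888, 0.102]
tool_rot: [3.141, -0.0, 1.452]
force: [0.2, -0.5, -0.3]
position: [0.461, 0.2944, 0.1015]
tool_rot: [3.141, -0.0, 1.639]
force: [0.6, -0.4, 0.2]
t 43.7 pos [0.461  0.2944 0.1015] rpy [ 3.141 -0.     1.639] q7 -0.98 gw 0.0855 F [ 0.6 -0.4  0.2]
shift before turn cm [ 1.000e-02 -1.000e-02  1.165e+01] | turn [ 0.0004 -0.0001 -0.0027] | shift after turn [ 1.000e-02 -0.000e+00  1.165e+01]
[ 0.4628  0.2882 -0.0245  0.2936]
side [array([247. , 164.4]), array([260. , 151.1])]
side 0.78 [242.8 283.9  19.6  15.4]
side 0.7 [279.9 260.1  18.   16.5]
side 0.56 [280.1 288.9  19.3  19.6]
top [array([342.4, 159. ]), array([368.9, 162.2])]
top 0.49 [365.3 160.    8.5  10.6]
```

```bash

python3 -m handwheel '[{"dx":0,"dy":0,"dz":4,"wx":0,"wy":0,"wz":0,"claw":100},{"dx":0,"dy":0,"dz":3.5,"wx":0,"wy":0,"wz":0,"claw":100},{"dx":0,"dy":0,"dz":2.4,"wx":0,"wy":0,"wz":0,"claw":100},{"dx":0,"dy":0,"dz":1.2,"wx":0,"wy":0,"wz":0,"claw":100},{"dx":0,"dy":0,"dz":0.5,"wx":0,"wy":0,"wz":0,"claw":100},{"dx":0,"dy":0,"dz":0,"wx":0,"wy":0,"wz":0,"claw":100}]' | sed -n 2,4p
python3 -m handwheel '[{"dx":0,"dy":0,"dz":0,"wx":0,"wy":0,"wz":0,"claw":0},{"dx":0,"dy":0,"dz":0,"wx":0,"wy":0,"wz":0,"claw":0},{"dx":0,"dy":0,"dz":0,"wx":0,"wy":0,"wz":0,"claw":0},{"dx":0,"dy":0,"dz":0,"wx":0,"wy":0,"wz":0,"claw":0},{"dx":0,"dy":0,"dz":0,"wx":0,"wy":0,"wz":0,"claw":0}]' 30
```

```text
position: [0.4611, 0.2948, -0.0144]
tool_rot: [3.141, -0.0, 1.642]
force: [0.4, 0.4, -0.3]
clock: 45.28
position: [0.461, 0.2946, -0.0143]
tool_rot: [3.141, -0.0, 1.642]
force: [-1.6, -1.5, 9.8]
grip_width: 0.0338
finger_force: 28.9
```

```bash

python3 -m handwheel '[{"dx":0,"dy":0,"dz":-0.5,"wx":0,"wy":0,"wz":0,"claw":0},{"dx":0,"dy":0,"dz":-3,"wx":0,"wy":0,"wz":0,"claw":0},{"dx":0,"dy":0,"dz":-4,"wx":0,"wy":0,"wz":0,"claw":0},{"dx":0,"dy":0,"dz":-3.5,"wx":0,"wy":0,"wz":0,"claw":0},{"dx":-5.2,"dy":2.3,"dz":0,"wx":0,"wy":0,"wz":0,"claw":0},{"dx":-5.2,"dy":2.3,"dz":0,"wx":0,"wy":0,"wz":0,"claw":0},{"dx":-5.2,"dy":2.3,"dz":0,"wx":0,"wy":0,"wz":0,"claw":0},{"dx":-5.2,"dy":2.3,"dz":0,"wx":0,"wy":0,"wz":0,"claw":0}]' 30 | sed -n 2,4p
python3 -m handwheel '[{"dx":-5.3,"dy":2.3,"dz":0,"wx":0,"wy":0,"wz":0,"claw":0},{"dx":0,"dy":0,"dz":0,"wx":0,"wy":0,"wz":0,"claw":0},{"dx":0,"dy":0,"dz":0,"wx":0,"wy":0,"wz":0,"claw":0}]'
python3 -c "
from h import *
go(.5938,.0424,-.006,1.642)"
```

```text
position: [0.568, 0.0919, 0.0956]
tool_rot: [3.141, -0.0, 1.642]
force: [0.4, 0.7, -0.6]
clock: 46.65
position: [0.5937, 0.0429, 0.0952]
tool_rot: [-3.141, -0.001, 1.642]
force: [-0.3, 0.9, -0.2]
grip_width: 0.0331
finger_force: 30.0
t 46.65 pos [0.5937 0.0429 0.0952] rpy [-3.141e+00 -1.000e-03  1.642e+00] q7 -0.46 gw 0.0331 F [-0.3  0.9 -0.2]
shift before turn cm [-5.000e-02  1.000e-02  1.012e+01] | turn [-0.0003 -0.0006 -0.0003] | shift after turn [-5.000e-02  1.000e-02  1.012e+01]
```

```bash

python3 -m handwheel '[{"dx":0,"dy":0,"dz":3.5,"wx":0,"wy":0,"wz":0,"claw":0},{"dx":0,"dy":0,"dz":3.5,"wx":0,"wy":0,"wz":0,"claw":0},{"dx":0,"dy":0,"dz":2,"wx":0,"wy":0,"wz":0,"claw":0},{"dx":0,"dy":0,"dz":0.8,"wx":0,"wy":0,"wz":0,"claw":0},{"dx":0,"dy":0,"dz":0.5,"wx":0,"wy":0,"wz":0,"claw":0},{"dx":0,"dy":0,"dz":0,"wx":0,"wy":0,"wz":0,"claw":0},{"dx":0,"dy":0,"dz":0,"wx":0,"wy":0,"wz":0,"claw":0}]'| sed -n 2,4p
python3 -m handwheel '[{"dx":0,"dy":0,"dz":0.1,"wx":0,"wy":0,"wz":0,"claw":0},{"dx":0,"dy":0,"dz":0,"wx":0,"wy":0,"wz":0,"claw":0}]'| sed -n 2,4p
python3 -m handwheel '[{"dx":0,"dy":0,"dz":0.1,"wx":0,"wy":0,"wz":0,"claw":0},{"dx":0,"dy":0,"dz":0,"wx":0,"wy":0,"wz":0,"claw":0}]'| sed -n 2,4p
python3 -m handwheel '[{"dx":0,"dy":0,"dz":0.1,"wx":0,"wy":0,"wz":0,"claw":0},{"dx":0,"dy":0,"dz":0,"wx":0,"wy":0,"wz":0,"claw":0}]'| sed -n 2,4p
```

```text
position: [0.5945, 0.0424, -0.0071]
tool_rot: [3.141, -0.0, 1.642]
force: [0.1, 0.4, -0.8]
position: [0.5941, 0.0423, -0.0087]
tool_rot: [3.141, -0.0, 1.642]
force: [-0.5, 0.6, -0.7]
position: [0.594, 0.0424, -0.0099]
tool_rot: [-3.141, -0.0, 1.642]
force: [-0.4, 0.4, -0.1]
position: [0.594, 0.0424, -0.0109]
tool_rot: [-3.141, -0.0, 1.642]
force: [-0.5, -0.1, -0.3]
```

```bash

python3 -m handwheel '[{"dx":0,"dy":0,"dz":0.1,"wx":0,"wy":0,"wz":0,"claw":0},{"dx":0,"dy":0,"dz":0,"wx":0,"wy":0,"wz":0,"claw":0}]'| sed -n 2,4p
```

```text
position: [0.5941, 0.0424, -0.0112]
tool_rot: [3.141, 0.0, 1.642]
force: [-3.9, -0.6, 11.4]
```

```bash

python3 -m handwheel '[{"dx":0,"dy":0,"dz":-0.1,"wx":0,"wy":0,"wz":0,"claw":42},{"dx":0,"dy":0,"dz":0,"wx":0,"wy":0,"wz":0,"claw":46},{"dx":0,"dy":0,"dz":0,"wx":0,"wy":0,"wz":0,"claw":55},{"dx":0,"dy":0,"dz":0,"wx":0,"wy":0,"wz":0,"claw":55},{"dx":0,"dy":0,"dz":-1,"wx":0,"wy":0,"wz":0,"claw":55},{"dx":0,"dy":0,"dz":-3,"wx":0,"wy":0,"wz":0,"claw":55},{"dx":0,"dy":0,"dz":-5,"wx":0,"wy":0,"wz":0,"claw":60},{"dx":0,"dy":0,"dz":-5,"wx":0,"wy":0,"wz":0,"claw":80}]' | sed -n 2,5p
python3 -m handwheel '[{"dx":-4.7,"dy":-3.2,"dz":-1,"wx":0,"wy":0,"wz":0,"claw":80},{"dx":-4.7,"dy":-3.2,"dz":-1,"wx":0,"wy":0,"wz":0,"claw":80},{"dx":-4.7,"dy":-3.2,"dz":-1,"wx":0,"wy":0,"wz":0,"claw":80},{"dx":-4.7,"dy":-3.2,"dz":0,"wx":0,"wy":0,"wz":0,"claw":80},{"dx":-4.7,"dy":-3.2,"dz":0,"wx":0,"wy":0,"wz":0,"claw":80},{"dx":-4.7,"dy":-3.2,"dz":0,"wx":0,"wy":0,"wz":0,"claw":80},{"dx":-4.7,"dy":-3.2,"dz":0,"wx":0,"wy":0,"wz":0,"claw":80},{"dx":-4.7,"dy":-3.2,"dz":0,"wx":0,"wy":0,"wz":0,"claw":80}]' | sed -n 2,4p
python3 -m handwheel '[{"dx":-4.7,"dy":-3.2,"dz":0,"wx":0,"wy":0,"wz":0,"claw":80},{"dx":-4.7,"dy":-3.2,"dz":0,"wx":0,"wy":0,"wz":0,"claw":80},{"dx":0,"dy":0,"dz":0,"wx":0,"wy":0,"wz":0,"claw":80},{"dx":0,"dy":0,"dz":0,"wx":0,"wy":0,"wz":0,"claw":80}]'
python3 - <<'E'
from h import *
fs={n:optics.grab_frame(n) for n in("top","side")}
o=np.zeros((600,800,3),np.uint8)
o[:250]=cv2.resize(fs["top"]["frame"][118:203,120:392],(800,250),interpolation=cv2.INTER_CUBIC)
o[250:,:]=cv2.resize(fs["side"]["frame"][125:300,120:375],(800,350),interpolation=cv2.INTER_CUBIC)[:350]
o[250:]=0; s=cv2.resize(fs["side"]["frame"][130:310,120:380],(505,350),interpolation=cv2.INTER_CUBIC); o[250:,:505]=s
cv2.imwrite("pics/end.png",o)
import pickle; f0=pickle.load(open("fs.pkl","rb"))
for n in fs:
    for k in("multimeter","red_cup"): print(n,k,[np.round(d["rect"],1).tolist() for d in optics.masks_of(k,n)][:1])
E
```

```text
position: [0.5938, 0.0425, 0.1313]
tool_rot: [-3.142, -0.0, 1.642]
force: [0.3, 0.2, 0.5]
grip_width: 0.0672
position: [0.3643, -0.3523, 0.16]
tool_rot: [3.141, 0.001, 1.642]
force: [0.5, -0.2, 0.5]
clock: 51.02
position: [0.3083, -0.4488, 0.1596]
tool_rot: [3.141, 0.0, 1.642]
force: [-0.5, 1.4, -0.1]
grip_width: 0.0682
finger_force: 0.0
top multimeter [[443.3, 193.4, 37.2, 62.9]]
top red_cup [[101.4, 143.1, 27.3, 31.2]]
side multimeter []
side red_cup [[110.3, 301.9, 38.0, 40.3]]
```

View pics/end.png

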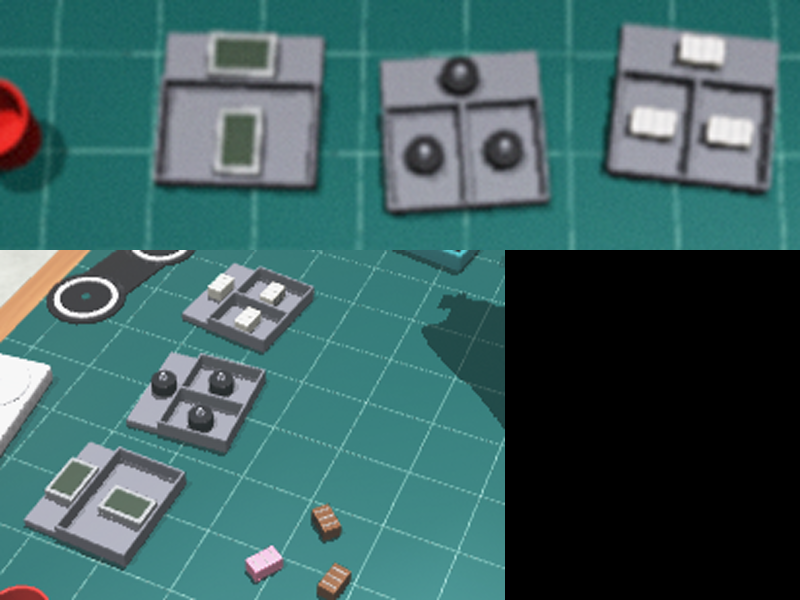

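All five parts lie flat and the right way up, one per bay:
- **Motors:** (424,155) and (503,150).
- **Plugs:** (653,122) and (729,131).
- **Display:** (239,141) in its tray.

The cup and multimeter are where they were. Handing in.

```bash
python3 -c "
from workcell import job_done
print(job_done())"
```

```text
the job is handed in; nothing more can be done
None
```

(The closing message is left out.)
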